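# Load the weight hanger and run it to the weighing station

## Task

Move the rail carrier to the loading station in the middle of the rail. There slide every slotted weight that is present sideways onto the hanger stem, widest at the bottom and each next one narrower, each fully home and flat, every slot about a quarter turn or more from all the others, then set the draught cover over the loaded hanger, flat inside its lip; only then move the carrier up to the end stop at the weighing station. Leave the timer where it is.

Things in the scene. Friction and masses are not known exactly. Their poses are not given: they have to be found in the camera images.
- widest_centre (a point): Centre (half-way up) of the widest slotted weight: steel disc, 76 mm across, 10 mm thick, about 220 g, both faces alike, lying flat; may be absent. A 12 mm wide slot runs from 5 mm behind the centre out through the rim along +x. Two rim flats for gripping, parallel to the slot, at y = +-32 mm (64 mm across, 41 mm long). z is the disc's axis
- widest_slot (a point): Point in the slot of the widest weight, 24 mm from its centre along +x, half-way up: centre to this point is the direction in which the slot opens
- widest_weight: The widest weight; origin in the middle of its underside, 5 mm below its centre, axes as for its centre
- second_centre (a point): Centre (half-way up) of the second widest slotted weight: steel disc, 66 mm across, 10 mm thick, about 170 g, both faces alike, lying flat; may be absent. A 12 mm wide slot runs from 5 mm behind the centre out through the rim along +x. Two rim flats for gripping, parallel to the slot, at y = +-27.5 mm (55 mm across, 36 mm long). z is the disc's axis
- second_slot (a point): Point in the slot of the second widest weight, 24 mm from its centre along +x, half-way up: centre to this point is the direction in which the slot opens
- second_weight: The second widest weight; origin in the middle of its underside, 5 mm below its centre, axes as for its centre
- third_centre (a point): Centre (half-way up) of the third widest slotted weight: steel disc, 56 mm across, 10 mm thick, about 120 g, both faces alike, lying flat; may be absent. A 12 mm wide slot runs from 5 mm behind the centre out through the rim along +x. Two rim flats for gripping, parallel to the slot, at y = +-23 mm (46 mm across, 32 mm long). z is the disc's axis
- third_slot (a point): Point in the slot of the third widest weight, 24 mm from its centre along +x, half-way up: centre to this point is the direction in which the slot opens
- third_weight: The third widest weight; origin in the middle of its underside, 5 mm below its centre, axes as for its centre
- narrowest_centre (a point): Centre (half-way up) of the narrowest slotted weight: steel disc, 46 mm across, 10 mm thick, about 90 g, both faces alike, lying flat; may be absent. A 12 mm wide slot runs from 5 mm behind the centre out through the rim along +x. Two rim flats for gripping, parallel to the slot, at y = +-18.5 mm (37 mm across, 27 mm long). z is the disc's axis
- narrowest_slot (a point): Point in the slot of the narrowest weight, 24 mm from its centre along +x, half-way up: centre to this point is the direction in which the slot opens
- narrowest_weight: The narrowest weight; origin in the middle of its underside, 5 mm below its centre, axes as for its centre
- carrier (a joint): Position (m) of the aluminium carrier on the rail, growing to the left from 0. Loading station: 0.110, where the black pointer on the carrier meets the black line in the middle of the rail and a spring detent clicks in. Weighing station: 0.220, at the left end stop, the end of travel, where it clicks in too. It starts short of the loading station. Moving it takes 5 to 10 N
- rail: The rail, 480 mm long, 70 mm wide, bolted down (place and direction vary); origin at the middle of its underside on the worktop, y along the rail towards the weighing station, z up. End blocks 38 mm high. The carrier's deck on it is 180 mm long, 62 mm wide, its top 33 mm over the worktop; round the hanger it is a round plate 116 mm across with a locating lip 4 mm high, 105 mm across inside
- hanger_foot (a point): On the carrier: centre of the top of the hanger's round foot (44 mm across, 40 mm above the worktop). From here the stem (7 mm in diameter) rises 47 mm to a fixed head (16 mm in diameter, 5 mm thick, top 92 mm above the worktop), wider than the slots, so weights go on sideways below it. y along the rail in the direction of growing carrier position, z up
- push_post (a point): On the carrier: centre of the free part of the upright black post for moving it (14 mm in diameter, from the deck to 76 mm above the worktop; this point 56 mm above it), 130 mm behind the stem (towards -y of its axes, which are those of hanger_foot)
- cover_knob (a point): Centre of the grip knob (black, 22 mm in diameter, from 66 to 90 mm above the cover's rim, this point 79 mm above it) of the draught cover: a white round cap, open below, standing on its rim on the worktop; 97 mm in diameter, 91 mm inside, its top 66 mm over its rim, 62 mm deep inside; 200 g. z is its axis, up
- cover_rim (a point): Centre of the cover's lower, open rim (the plane it stands on). On the carrier it stands on the deck plate inside the locating lip round the hanger, 7 mm below hanger_foot and on the stem's axis
- cover: The cover; origin at cover_rim
- timer: Bystander: white bench timer lying on its back, 60x66x19 mm; origin at the centre of its underside
Not all that is in view belongs to the job. Leave any red look-alike of the second_weight alone. What is shaped like the widest_weight but red is not meant.

How it is judged:
By the outcome, as a careful person would: the job done as asked, in the order asked, and still so for the second after the job is handed in, with the robot touching nothing.
Of widest_weight, second_weight, third_weight, narrowest_weight only 3 to 4 are there at a start; the rules pass over those that are not, and their reading is None.
At some moment in a run one of cover may be knocked a few centimetres aside while the robot is not near it.
Once in a run the grip may slacken for a moment while it holds something.
It also fails if it takes over 208 s, if anything falls off the work surface, if the arm or the gripper's body presses on something with over 40 N, if the wrist force passes 120 N, or if a joint passes its speed limit or range.

## Robot

A 6-joint arm with a two-finger parallel gripper is mounted at the origin on a cart in front of the work surface, level with it; the furniture and walls round the work are solid. World frame = base frame: x ahead of the robot, y to its left, z up, the work surface at z = 0. Lengths are in mm, angles in rad, forces in N, time in s.
With the tool pointing down it reaches from about 350 to 975 mm from the base axis. Payload 7.1 kg.
Tool frame: the origin (TCP) lies on the mounting face of the last link; the fingertips stand 182 mm ahead of it and the grasp point (between the pads) lies 163 mm ahead of it (ctrl.tip_reach is the distance from the TCP to the fingertips, in mm); z points along the fingers, y is the direction in which the jaws open and shut (so a half turn about z gives the same grasp; the last joint's range is limited). The gripper opens to 88 mm and grips with 3 to 60 N. Pads are 20 mm wide; open, the fingers measure 115 mm over their backs; the gripper's body (75 mm by 178 mm) begins 61 mm behind the grasp point.
Start: joints at [1.156, 0.423, 1.63, -0, 1.089, -0.019], TCP at [240.935, 576.677, 404.675] pointing down, gripper open.
Joint ranges: [-3, 3], [-0.9, 2.11], [0.09, 2.58], [-1.31, 4.45], [0.11, 2.69], [-2.54, 2.54]. Speed limits (rad/s): [2.39, 2.39, 3.01, 3.14, 3.14, 3.14].

## Interface

Orientations are given as a rotation vector (axis times angle).
In Python, from workcell import ctrl gives the robot as it stands.
- The arm moves only by the tool jog_arm, never from a script. Its argument "steps" is a list that holds one entry, the list of rows, each a list of 7 numbers: the shift along the tool's x, y, z in m, then the turn, a rotation vector about the tool's x, y, z in degrees, then the gripper's target within -1 to 1 (shut at 1, half-way at 0, fully open at -1). A call has 1 to 20 rows; each row shifts and turns the commanded pose from where the row before left it, along the tool's axes as they then stand; what a row does not reach is not made up. A row lasts 1/12 s, in which the tool goes at most 41.7 mm and 7.16 degrees, less where a joint would pass 70% of its speed; a pose out of reach is approached as far as the arm can. A call is refused whole if a number of a shift passes 0.0417 or a number of a turn 7.16, either way. A call with a gripper value outside its range is refused whole. The fingers move at their own pace and stop on an object; the grip force is fixed at half the most. Time passes only in rows, so rows that do not move let the fingers close. It gives the time, the measured TCP pose, the force and the opening at its end, in the units of the state.
- ctrl.get_obs(): the state, without advancing time (a new reading comes with each control period).
- ctrl.get_image(name): name is "scene" or "top" or "wrist"; returns the picture (400x640x3 uint8, red, green, blue); there is no depth.
- ctrl.camera_info(name): a dict with "fx", "fy", "cx", "cy" (pixels), "origin" and "attitude" of the camera in the world; the wrist camera has in their place "T_tool_cam" (4x4, takes a point from camera to tool coordinates, whose origin is the TCP and whose axes are the flange's). Camera axes: x right, y down, z forward; pixel columns grow to the right and rows downward; lengths in mm; the calibration is good to about 2 mm. A picture is of the moment at which its call begins: read the wrist's pose just before it. camera_info takes no time and is no camera call.
- ctrl.close_job(): hands the job in, once; it reports no verdict.
Trained networks look in the newest picture that a camera, given by its name, has taken for a name from the list of things; names that differ only in an ending like _2 or _b are one class to them, and where a whole thing is asked for, a point or a joint stands for the part that bears it (a point fixed in the world has none). Each returns a list of dicts, best first, with "p" (0 to 1); they miss things now and then, are a little off and sometimes report something else, mostly with a low value. They report only what shows in the picture. A call takes as long as a camera call. They do not tell look-alikes from the thing itself.
- ctrl.look_for(thing, camera): "bbox" ([left, top, right, bottom] in pixels, round what is visible of it).
- ctrl.trace(thing, camera): "pixels" (400x640 bool, what is visible of it) and "bbox" ([left, top, right, bottom] in pixels, round what is visible of it).
- ctrl.landmark_of(thing, camera): "uv" ([column, row] in pixels: a listed point, or the origin of a listed thing).
The state is a dict: "t": time; "qpos": joint angles; "qvel": joint speeds; "joint_torque": joint torques, N m; "ee_pos": TCP position; "orientation": TCP orientation; "ft_force": force on the tool from outside, world axes, zero at the start; "moment": the same for the moment, N m; "width": finger opening in mm.
Only numpy, scipy, OpenCV 4.12 (cv2) and the standard library are available. Lean on these libraries where they do the work, as an engineer would, in place of code of your own. Each camera call takes 0.05 s, during which the arm holds its last target.

## Working session

There is one attempt and no reset: what is moved stays moved. The work goes in short steps, Python scripts to look and compute and a tool call to move; the robot and the scene stay as the last step left them, time stands still between calls to the robot, and variables do not carry over. Pictures are saved under pics/ and viewed, and the job is handed in when it is done.

Besides the shell and the picture viewer there is one more tool, called after "Request:" by a JSON object that holds its "fn" and its "kwargs". jog_arm: Moves the arm, as the interface text tells. Its arguments: {"type":"object","properties":{"steps":{"type":"array"}},"required":["steps"]}

```bash
ls -la; mkdir -p pics
python3 - <<'E'
from workcell import ctrl
import cv2
print(ctrl.get_obs())
for n in ["scene","top","wrist"]:
    im=ctrl.get_image(n); cv2.imwrite(f"pics/{n}0.png",im[:,:,::-1]); print(n,ctrl.camera_info(n))
E
```

```text
total 12
drwxr-xr-x  3 agent agent 4096 Dec  6 16:44 .
drwxr-xr-x 23 root  root  4096 Dec  6 16:44 ..
drwxr-xr-x  2 agent agent 4096 Dec  6 16:44 pics
{'t': 0.0, 'qpos': array([ 1.15599869e+00,  4.23817000e-01,  1.63062497e+00, -2.36473075e-05,
        1.08855086e+00, -1.89896372e-02]), 'qvel': array([-0.00033375, -0.00098136,  0.00180303,  0.00105691, -0.00109098,
        0.00016626]), 'joint_torque': array([-1.11491099e-03, -5.44632483e+01, -2.73657238e+01,  6.42422657e-02,
        2.29131652e-02, -1.36774761e-04]), 'ee_pos': array([240.84385157, 576.46248487, 403.94192752]), 'orientation': array([-6.17610942e-01, -3.07999868e+00,  2.15475181e-03]), 'ft_force': array([ 0.16373273, -0.41728761,  0.18267078]), 'moment': array([-0.01530742,  0.00648253, -0.01632799]), 'width': 88.10995103225531}
scene {'fx': 412.40841713954774, 'fy': 412.40841713954774, 'cx': 321.5592699069285, 'cy': 201.7835372939426, 'origin': array([  19.18753901, -547.14736616,  864.95951324]), 'attitude': array([-2.27537931,  0.89637517, -0.31644271])}
top {'fx': 407.3725500633597, 'fy': 407.3725500633597, 'cx': 322.06140951330156, 'cy': 207.4849119493325, 'origin': array([ 293.11834251,  -35.16410581, 1133.90157448]), 'attitude': array([-2.10870326,  2.12571529, -0.18998254])}
wrist {'fx': 338.29461595545484, 'fy': 338.29461595545484, 'cx': 322.9263227947709, 'cy': 198.87072556152847, 'T_tool_cam': array([[-3.52062291e-04, -9.69811788e-01, -2.43854406e-01,
         6.70437918e+01],
       [ 9.99999928e-01, -3.07728004e-04, -2.19901790e-04,
        -3.83151832e-01],
       [ 1.38222519e-04, -2.43854466e-01,  9.69811827e-01,
         1.92631441e+01],
       [ 0.00000000e+00,  0.00000000e+00,  0.00000000e+00,
         1.00000000e+00]])}
```

View pics/scene0.png

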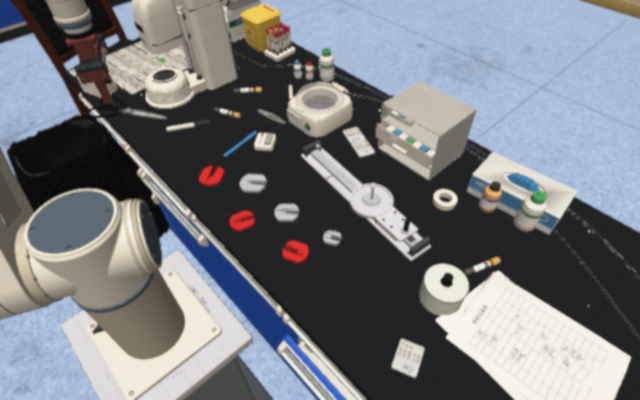

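View pics/top0.png

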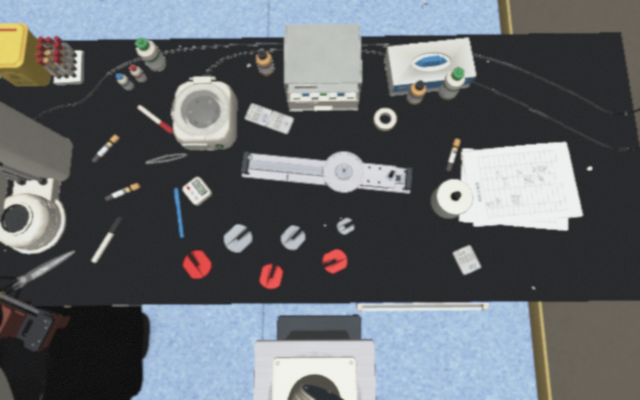

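View pics/wrist0.png

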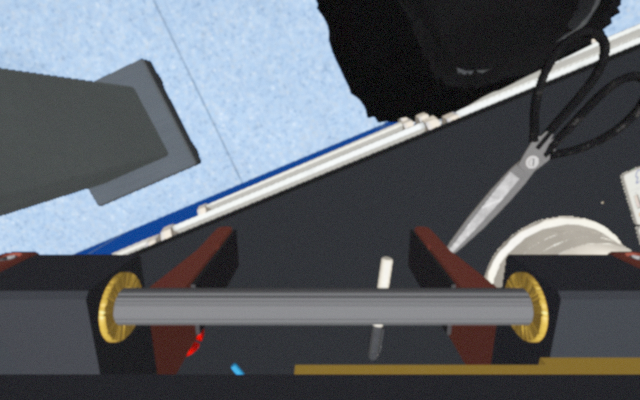

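```bash
cat > h.py <<'E'
from workcell import ctrl
import numpy as np, cv2
from scipy.spatial.transform import Rotation as R
def cam(n,obs=None):
    i=ctrl.camera_info(n); K=np.array([[i['fx'],0,i['cx']],[0,i['fy'],i['cy']],[0,0,1.]])
    if 'origin' in i: return K,R.from_rotvec(i['attitude']).as_matrix(),np.array(i['origin'])
    T=np.eye(4); T[:3,:3]=R.from_rotvec(obs['orientation']).as_matrix(); T[:3,3]=obs['ee_pos']
    M=T@i['T_tool_cam']; return K,M[:3,:3],M[:3,3]
def ray(c,uv):
    K,Rm,o=c; d=Rm@np.linalg.inv(K)@np.array([uv[0],uv[1],1.]); return o,d/np.linalg.norm(d)
def atz(c,uv,z):
    o,d=ray(c,uv); return o+d*(z-o[2])/d[2]
def proj(c,p):
    K,Rm,o=c; q=K@(Rm.T@(np.array(p)-o)); return q[:2]/q[2]
def tri(cs,uvs):
    A=np.zeros((3,3));b=np.zeros(3)
    for c,uv in zip(cs,uvs):
        o,d=ray(c,uv);P=np.eye(3)-np.outer(d,d);A+=P;b+=P@o
    p=np.linalg.solve(A,b); return p,[float(np.linalg.norm(proj(c,p)-uv)) for c,uv in zip(cs,uvs)]
def save(im,n): cv2.imwrite(f'pics/{n}.png',im[:,:,::-1])
E
python3 - <<'E'
from h import *
np.set_printoptions(precision=1,suppress=True)
cs={n:cam(n) for n in('top','scene')}
for n in('top','scene'):
    im=ctrl.get_image(n)
    save(cv2.resize(im[210:300,160:380] if n=='top' else im[150:280,180:450],None,fx=3,fy=3,interpolation=2),n+'crop0')
    for th in ['widest_centre','widest_slot','second_centre','second_slot','third_centre','third_slot','narrowest_centre','narrowest_slot','hanger_foot','push_post','cover_knob','cover_rim','rail','timer']:
        r=ctrl.landmark_of(th,n)
        print(n,th,[(d['uv'],round(d['p'],2)) for d in r[:6]])
E
```

```text
top widest_centre [([197.4, 264.5], 0.79), ([238.7, 235.7], 0.69), ([447.2, 203.9], 0.28)]
top widest_slot [([241.6, 231.3], 0.77), ([193.3, 259.4], 0.62)]
top second_centre [([269.1, 275.6], 0.85), ([335.3, 263.5], 0.74), ([295.2, 237.8], 0.67)]
top second_slot [([299.5, 234.5], 0.77), ([274.4, 263.5], 0.59), ([324.2, 263.9], 0.55), ([246.3, 232.4], 0.54)]
top third_centre [([340.5, 171.8], 0.68)]
top third_slot []
top narrowest_centre [([346.6, 225.8], 0.51)]
top narrowest_slot [([351.2, 226.2], 0.73)]
top hanger_foot [([343.4, 173.6], 0.63)]
top push_post [([389.4, 173.0], 0.96), ([241.8, 232.3], 0.27), ([352.6, 226.2], 0.24)]
top cover_knob [([458.1, 196.4], 0.75), ([446.2, 203.5], 0.46)]
top cover_rim [([447.9, 203.1], 0.87)]
top rail [([325.5, 169.5], 0.71)]
top timer [([195.8, 192.8], 0.7)]
scene widest_centre [([250.3, 183.9], 0.93), ([210.1, 173.2], 0.58)]
scene widest_slot [([262.2, 184.6], 0.94), ([215.7, 169.0], 0.6), ([329.5, 239.9], 0.31)]
scene second_centre [([284.5, 210.5], 0.8), ([295.9, 249.2], 0.76), ([244.3, 216.7], 0.57), ([252.6, 183.2], 0.55)]
scene second_slot [([248.6, 216.1], 0.8), ([294.6, 210.6], 0.75), ([286.3, 249.9], 0.61)]
scene third_centre [([340.5, 238.0], 0.51)]
scene third_slot []
scene narrowest_centre [([332.6, 236.3], 0.49)]
scene narrowest_slot [([342.1, 239.6], 0.62)]
scene hanger_foot [([368.1, 198.3], 0.6)]
scene push_post [([406.7, 225.2], 0.62)]
scene cover_knob [([449.6, 276.8], 0.69)]
scene cover_rim [([442.6, 299.7], 0.93)]
scene rail [([359.6, 200.6], 0.91)]
scene timer [([267.9, 141.2], 0.7)]
```

View pics/topcrop0.png

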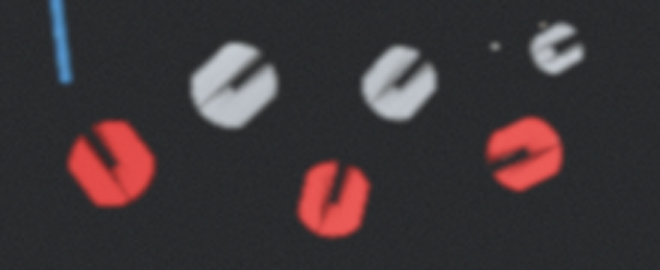

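Run:
```python
from h import *
np.set_printoptions(precision=1,suppress=True)
t,s=cam('top'),cam('scene')
T=lambda a,b:tri([t,s],[a,b])
P={}
for nm,a,b in [('w',(238.5,237),(252,183.5)),('w_s',(241.6,231.3),(262.2,184.6)),('s',(292.5,237),(285.5,212)),('s_s',(299.5,234.5),(294.6,210.6)),('n',(346,226),(332,237.5)),('n_s',(351.2,226.2),(342.1,239.6)),('foot',(343.4,173.6),(368.1,198.3)),('post',(389.4,173),(406.7,225.2)),('knob',(458.1,196.4),(449.6,276.8)),('rim',(447.9,203.1),(442.6,299.7)),('rail',(325.5,169.5),(359.6,200.6)),('timer',(195.8,192.8),(267.9,141.2))]:
    p,e=T(a,b); print(nm,p,np.round(e,1))
ctrl.get_image('top');ctrl.get_image('scene')
for th in ['widest_weight','second_weight','third_weight','narrowest_weight']:
  for n,c in(('top',t),('scene',s)):
    for d in ctrl.trace(th,n)[:4]:
        if d['p']<.3: continue
        m=d['pixels']; v,u=np.nonzero(m)
        q=np.array([atz(c,(x,y),10)[:2] for x,y in zip(u,v)])
        h=cv2.convexHull(q.astype(np.float32))[:,0]
        (cx,cy),r=cv2.minEnclosingCircle(h)
        print(th,n,round(d['p'],2),'bbox',d['bbox'],'circ',round(cx,1),round(cy,1),round(2*r,1), 'rgb',ctrl.get_image(n)[m].mean(0))
```

```text
w [426.3 211.7   1. ] [0.9 0.8]
w_s [449.1 204.7 -16.2] [1.  0.9]
s [426.1  59.5   3.5] [0.3 0.3]
s_s [434.8  36.6  20.5] [1.3 1.4]
n [456.5 -90.6   6.1] [0.1 0.1]
n_s [ 462.7 -109.8    7.2] [3.1 3.4]
foot [596.6 -83.8  44.4] [0.2 0.2]
post [ 598.4 -211.8   44.9] [0.5 0.5]
knob [ 522.  -382.5   90.7] [1.2 1.5]
rim [ 525.3 -386.   -10.6] [1.4 1.7]
rail [627.5 -32.6 -29.5] [1.3 1.3]
timer [563.6 331.5   4.3] [3.2 2.8]
widest_weight top 0.87 bbox [186.9, 251.5, 210.5, 274.4] circ 350.5 318.9 75.3 rgb [210.8  70.6  68.6]
widest_weight top 0.72 bbox [224.2, 223.8, 251.8, 251.8] circ 424.9 210.4 75.7 rgb [169.5 174.4 179.4]
widest_weight top 0.6 bbox [337.4, 217.8, 358.6, 234.2] circ 455.8 -89.9 45.3 rgb [164.7 169.5 174.1]
widest_weight scene 0.76 bbox [240.0, 171.4, 264.9, 192.2] circ 425.5 205.9 82.8 rgb [168.8 169.3 168.2]
widest_weight scene 0.72 bbox [199.6, 165.3, 225.9, 187.5] circ 350.6 317.4 81.8 rgb [193.2  44.8  42.6]
second_weight top 0.9 bbox [326.3, 252.2, 347.2, 272.5] circ 359.8 -58.4 66.4 rgb [207.9  79.2  77. ]
second_weight top 0.89 bbox [281.6, 226.2, 303.5, 249.9] cir
[... 181 characters left out ...]
, 205.2, 297.6, 221.2] circ 422.6 53.1 69.4 rgb [169.9 170.3 169.4]
second_weight scene 0.84 bbox [232.6, 208.1, 251.4, 231.3] circ 318.7 113.6 67.9 rgb [191.2  44.4  42.2]
second_weight scene 0.76 bbox [282.7, 242.6, 309.0, 264.8] circ 358.9 -59.0 66.6 rgb [199.   46.4  44.1]
third_weight top 0.67 bbox [222.8, 224.2, 254.2, 249.3] circ 424.1 208.9 75.9 rgb [173.9 179.  184.1]
narrowest_weight top 0.42 bbox [334.9, 217.0, 355.8, 233.2] circ 457.1 -88.9 44.5 rgb [162.  166.7 171.4]
narrowest_weight scene 0.72 bbox [324.8, 230.2, 342.2, 247.0] circ 456.0 -92.0 50.1 rgb [155.1 155.1 153.9]
narrowest_weight scene 0.58 bbox [275.1, 204.1, 297.5, 221.8] circ 422.5 53.0 71.9 rgb [166.1 166.5 165.5]
```

View pics/scenecrop0.png

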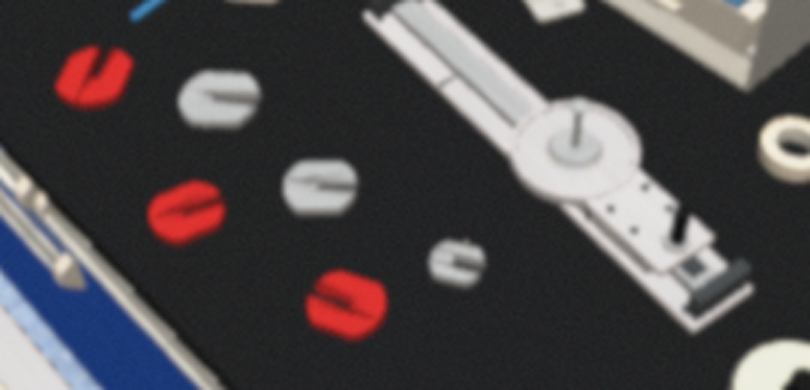

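Request:
{"fn": "jog_arm", "kwargs": {"steps": [[[0, 0, 0, 0, 0, -5.68, -1], [0, 0, 0, 0, 0, -5.68, -1], [0, 0, 0, 0, 0, -5.68, -1], [0, 0, 0, 0, 0, -5.68, -1]]]}}

```text
t: 3.23
ee_pos: [240.9, 576.7, 404.7]
orientation: [0.009, -3.142, 0.0]
ft_force: [-0.2, -0.6, 0.0]
width: 87.9
```

Request:
{"fn": "jog_arm", "kwargs": {"steps": [[[-0.0095, -0.0258, 0, 0, 0, 0, -1], [-0.0095, -0.0258, 0, 0, 0, 0, -1], [-0.0095, -0.0258, 0, 0, 0, 0, -1], [-0.0095, -0.0258, 0, 0, 0, 0, -1], [-0.0095, -0.0258, 0, 0, 0, 0, -1], [-0.0095, -0.0258, 0, 0, 0, 0, -1], [-0.0095, -0.0258, 0, 0, 0, 0, -1], [-0.0095, -0.0258, 0, 0, 0, 0, -1], [-0.0095, -0.0258, 0, 0, 0, 0, -1], [-0.0095, -0.0258, 0, 0, 0, 0, -1], [-0.0095, -0.0258, 0, 0, 0, 0, -1], [-0.0095, -0.0258, 0, 0, 0, 0, -1], [-0.0095, -0.0258, 0, 0, 0, 0, -1], [-0.0095, -0.0258, 0, 0, 0, 0, -1], [-0.0095, -0.0258, 0, 0, 0, 0, -1], [-0.0095, -0.0258, 0, 0, 0, 0, -1], [-0.0095, -0.0258, 0, 0, 0, 0, -1], [-0.0095, -0.0258, 0, 0, 0, 0, -1], [-0.0095, -0.0258, 0, 0, 0, 0, -1], [-0.0095, -0.0258, 0, 0, 0, 0, -1]]]}}

```text
t: 4.9
ee_pos: [431.6, 59.5, 404.9]
orientation: [-0.001, 3.141, 0.0]
ft_force: [-0.0, 0.9, 0.8]
width: 87.8
```

```bash
cat >> h.py <<'E'
def pose():
    o=ctrl.get_obs(); M=R.from_rotvec(o['orientation']).as_matrix()
    return o,M,np.degrees(np.arctan2(M[1,1],M[0,1]))
def look(name):
    o,M,psi=pose(); im=ctrl.get_image('wrist'); save(im,name); return o,cam('wrist',o),im
E
python3 - <<'E'
from h import *
np.set_printoptions(precision=1,suppress=True)
o,c,im=look('w1'); print(o['qpos'],o['ee_pos'],pose()[2])
for th in ['widest_centre','widest_slot','second_centre','second_slot','third_centre','narrowest_centre','narrowest_slot','hanger_foot','push_post']:
    for d in ctrl.landmark_of(th,'wrist')[:4]: print(th,d['uv'],round(d['p'],2),atz(c,d['uv'],{'h':40,'p':56}.get(th[0],5)))
E
```

```text
[ 0.1  0.1  2.   0.   1.  -1.5] [431.6  59.5 404.9] 90.00658055656896
widest_centre [456.1, 168.2] 0.72 [424.5 210.5   5. ]
widest_centre [565.5, 101.2] 0.72 [351.4 321.8   5. ]
widest_centre [320.6, 167.7] 0.65 [424.   56.8   5. ]
widest_slot [437.5, 182.3] 0.58 [440.8 190.8   5. ]
widest_slot [572.4, 117.3] 0.58 [368.3 332.3   5. ]
second_centre [377.3, 68.6] 0.97 [318.3 116.9   5. ]
second_centre [217.7, 109.3] 0.86 [360.  -55.1   5. ]
second_centre [320.0, 170.7] 0.78 [427.4  56.1   5. ]
second_slot [234.8, 99.2] 0.81 [349.4 -35.8   5. ]
second_slot [308.8, 182.0] 0.79 [440.5  43.2   5. ]
second_slot [371.9, 92.1] 0.74 [342.1 112.    5. ]
narrowest_slot [176.5, 206.3] 0.62 [ 469.4 -111.4    5. ]
narrowest_slot [452.3, 164.7] 0.55 [420.5 205.8   5. ]
hanger_foot [195.7, 326.7] 0.83 [605.1 -88.7  40. ]
```

View pics/w1.png

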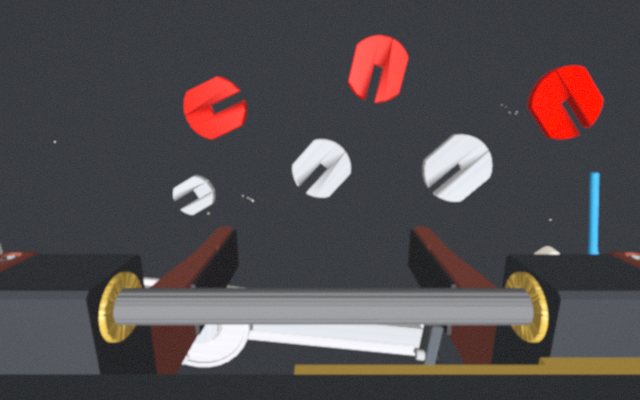

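Request:
{"fn": "jog_arm", "kwargs": {"steps": [[[-0.0167, -0.0271, 0.008, 0, 0, 0, -1], [-0.0167, -0.0271, 0.008, 0, 0, 0, -1], [-0.0167, -0.0271, 0.008, 0, 0, 0, -1], [-0.0167, -0.0271, 0.008, 0, 0, 0, -1], [-0.0167, -0.0271, 0.008, 0, 0, 0, -1], [-0.0167, -0.0271, 0.008, 0, 0, 0, -1], [-0.0167, -0.0271, 0.008, 0, 0, 0, -1], [-0.0167, -0.0271, 0.008, 0, 0, 0, -1], [-0.0167, -0.0271, 0.008, 0, 0, 0, -1], [-0.0167, -0.0271, 0.008, 0, 0, 0, -1], [0, 0, 0, 0, 0, 0, -1], [0, 0, 0, 0, 0, 0, -1]]]}}

```text
t: 6.4
ee_pos: [598.8, -210.6, 323.6]
orientation: [-0.001, -3.14, -0.001]
ft_force: [-0.6, 0.2, -1.0]
width: 87.9
```

Run:
```python
from h import *
np.set_printoptions(precision=1,suppress=True)
o,c,im=look('w2'); print(o['qpos'],o['ee_pos'],pose()[2])
for th in ['hanger_foot','push_post','rail']:
    for d in ctrl.landmark_of(th,'wrist')[:4]: print(th,d['uv'],round(d['p'],2),atz(c,d['uv'],{'h':40,'p':56,'r':0}.get(th[0],5)))
```

```text
[-0.4  0.5  1.7  0.   0.9 -1.9] [ 598.8 -210.6  323.6] 90.03374025082412
hanger_foot [473.0, 207.4] 0.69 [605.1 -88.8  40. ]
hanger_foot [316.2, 195.7] 0.45 [ 595.2 -215.9   40. ]
push_post [316.0, 199.4] 0.96 [ 594.2 -215.8   56. ]
rail [507.9, 199.6] 0.87 [608.7 -38.7   0. ]
```

View pics/w2.png

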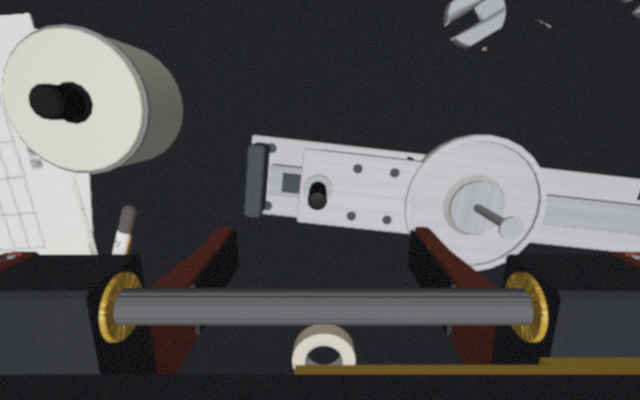

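Run:
```python
from h import *
np.set_printoptions(precision=1,suppress=True)
t,s=cam('top'),cam('scene');o=pose()[0];w=cam('wrist',o)
e=np.array([.0855,.9963]);f=np.array([605.1,-88.8])
def sh(n,p): print(n,p,'along rail rel foot',(p[:2]-f)@e,'across',(p[:2]-f)@[e[1],-e[0]])
sh('ptr wrist',atz(w,(410,158),30))
sh('line scene',atz(s,(329,176.7),20))
sh('ptr scene',atz(s,(376.7,221.7),30))
sh('endR wrist outer',atz(w,(247,180),38));sh('rail corner R',atz(w,(252,136),10))
sh('endL top',atz(t,(244,165),38));sh('endR top',atz(t,(411,180),38))
sh('raillm top',atz(t,(325.5,169.5),0));sh('raillm scene',atz(s,(359.6,200.6),0))
im=ctrl.get_image('wrist');save(cv2.resize(im[120:290,230:560],None,fx=2.4,fy=2.4,interpolation=2),'w2c')
im=ctrl.get_image('top');save(cv2.resize(im[140:210,235:420],None,fx=4,fy=4,interpolation=2),'t2c')
```

```text
ptr wrist [ 565.8 -137.8   30. ] along rail rel foot -52.20480749274369 across -34.99283599863338
line scene [592.9  64.7  20. ] along rail rel foot 151.87585651545552 across -25.302546708157482
ptr scene [ 563.2 -146.1   30. ] along rail rel foot -60.64319498256325 across -36.86650310136745
endR wrist outer [ 582.7 -269.9   38. ] along rail rel foot -182.3696757406164 across -6.847889356451882
rail corner R [ 549.6 -269.9   10. ] along rail rel foot -185.22403191590737 across -39.85358918694748
endL top [626.5 193.6  38. ] along rail rel foot 283.14783308164806 across -2.785475324434539
endR top [ 578.6 -271.    38. ] along rail rel foot -183.83526063904208 across -10.845595431406824
raillm top [622.2 -34.6   0. ] along rail rel foot 55.441894204085784 across 12.36091544717223
raillm scene [603.9 -48.1   0. ] along rail rel foot 40.462256806911284 across -4.646187378427515
```

View pics/w2c.png

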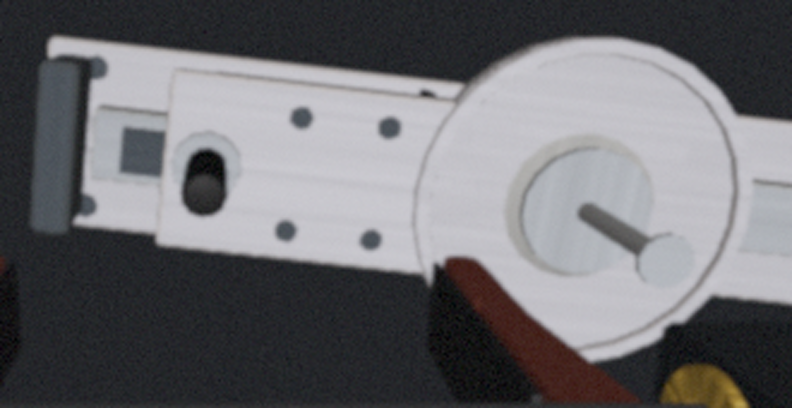

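View pics/t2c.png

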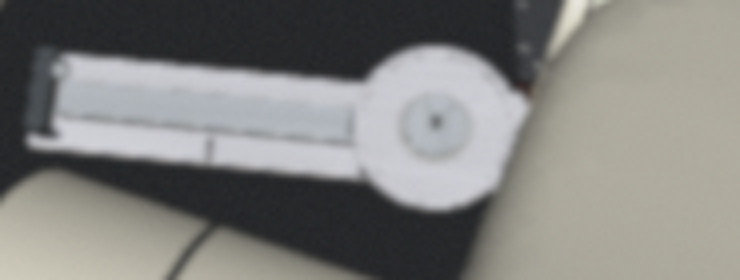

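Run:
```python
from h import *
np.set_printoptions(precision=1,suppress=True)
t,s=cam('top'),cam('scene')
e=np.array([.0855,.9963]);f=np.array([605.1,-88.8])
p,er=tri([t,s],[(287.5,177.5),(329,176.7)]);print(p,er,(p[:2]-f)@e)
for uv in [(244,165),(287.5,177.5),(302.5,181)]:
  p=atz(t,uv,15);print(uv,p,(p[:2]-f)@e)
im=ctrl.get_image('scene');save(cv2.resize(im[130:260,290:440],None,fx=5,fy=4.6,interpolation=2),'s3c')
```

```text
[598.4  73.1   9.4] [0.6193505909520167, 0.6064730039222668] 160.72846321283478
(244, 165) [633.5 198.4  15. ] 288.5286547501966
(287.5, 177.5) [595.4  73.5  15. ] 160.84396270223593
(302.5, 181) [584.7  30.8  15. ] 117.44827625406816
```

View pics/s3c.png

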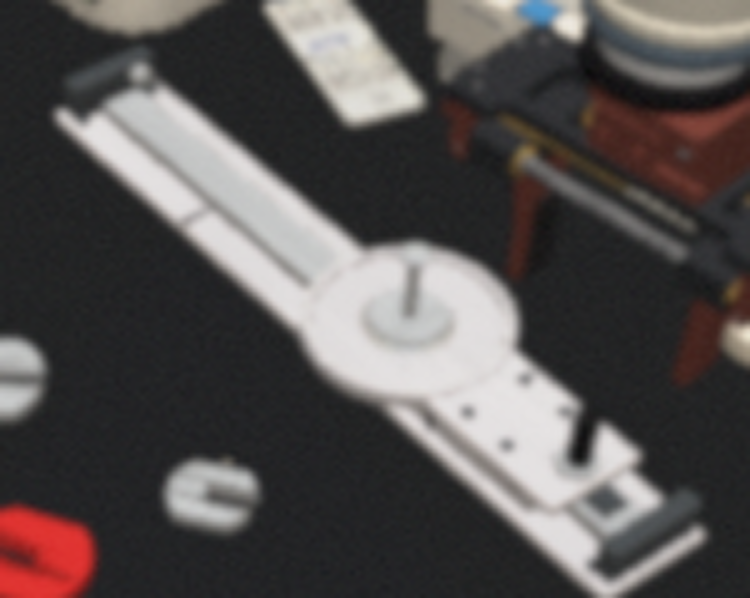

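Request:
{"fn": "jog_arm", "kwargs": {"steps": [[[0.004, -0.006, 0, 0, 0, 5, -1], [0, 0, 0.0117, 0, 0, 0, -1], [0, 0, 0.0117, 0, 0, 0, -1], [0, 0, 0.0117, 0, 0, 0, -1], [0, 0, 0.0117, 0, 0, 0, -1], [0, 0, 0.0117, 0, 0, 0, -1], [0, 0, 0.0117, 0, 0, 0, -1], [0, 0, 0.0117, 0, 0, 0, -1], [0, 0, 0.0117, 0, 0, 0, -1], [0, 0, 0, 0, 0, 0, 1], [0, 0, 0, 0, 0, 0, 1], [0, 0, 0, 0, 0, 0, 1], [0, 0, 0, 0, 0, 0, 1], [0, 0, 0, 0, 0, 0, 1], [0, 0, 0, 0, 0, 0, 1], [0, 0, 0, 0, 0, 0, 1], [0, 0, 0, 0, 0, 0, 1], [0, 0, 0, 0, 0, 0, 1], [0, 0, 0, 0, 0, 0, 1]]]}}

```text
t: 8.33
ee_pos: [594.5, -216.1, 231.2]
orientation: [0.136, 3.139, -0.0]
ft_force: [-0.4, -0.4, -1.0]
width: 24.8
```

Run:
```python
from h import *
np.set_printoptions(precision=2,suppress=True)
o,c,im=look('w3'); print(o['qpos'],o['ee_pos'],pose()[2],o['width'],o['ft_force'])
```

```text
[-0.37  0.66  1.7   0.    0.78 -1.85] [ 594.53 -216.06  231.17] 85.04163138562369 24.812892427941836 [-0.37 -0.44 -1.01]
```

View pics/w3.png

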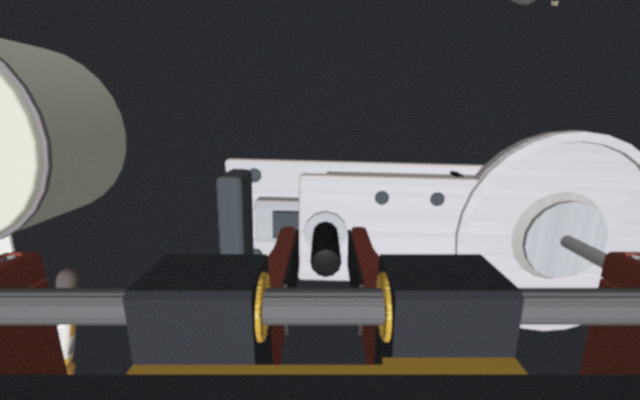

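Request:
{"fn": "jog_arm", "kwargs": {"steps": [[[0, 0, 0, 0, 0, 0, 1], [0, 0, 0, 0, 0, 0, 1], [0, 0, 0, 0, 0, 0, 1], [0, 0, 0, 0, 0, 0, 1], [0, 0.004, 0, 0, 0, 0, 1], [0, 0.008, 0, 0, 0, 0, 1], [0, 0.008, 0, 0, 0, 0, 1], [0, 0.008, 0, 0, 0, 0, 1], [0, 0.008, 0, 0, 0, 0, 1], [0, 0.008, 0, 0, 0, 0, 1], [0, 0.008, 0, 0, 0, 0, 1], [0, 0.008, 0, 0, 0, 0, 1], [0, 0.008, 0, 0, 0, 0, 1], [0, 0.008, 0, 0, 0, 0, 1], [0, 0.008, 0, 0, 0, 0, 1], [0, 0.006, 0, 0, 0, 0, 1], [0, 0, 0, 0, 0, 0, 1], [0, 0, 0, 0, 0, 0, 1]]]}}

```text
t: 9.88
ee_pos: [603.7, -126.2, 231.1]
orientation: [0.135, 3.134, -0.001]
ft_force: [7.8, 0.7, -6.3]
width: 13.5
```

Run:
```python
from h import *
np.set_printoptions(precision=2,suppress=True)
o,c,im=look('w4'); print(o['qpos'],o['ee_pos'],pose()[2],o['width'],o['ft_force'])
save(cv2.resize(im[140:260,330:640],None,fx=2.5,fy=2.5,interpolation=2),'w4c')
im=ctrl.get_image('scene');save(cv2.resize(im[130:260,290:440],None,fx=5,fy=4.6,interpolation=2),'s4c')
```

```text
[-0.23  0.64  1.74  0.    0.76 -1.71] [ 603.73 -126.25  231.13] 85.04949558123218 13.486332658983505 [ 7.85  0.65 -6.29]
```

View pics/w4.png

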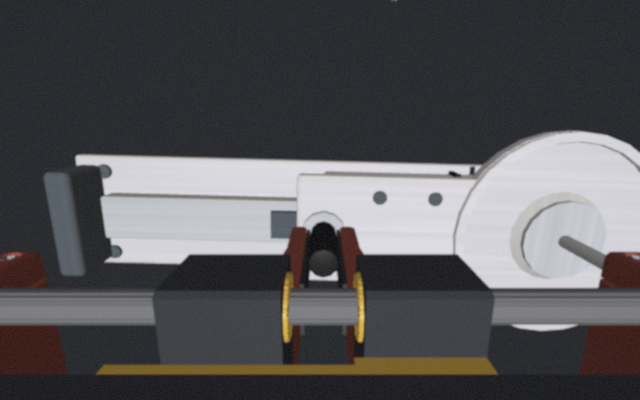

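View pics/s4c.png

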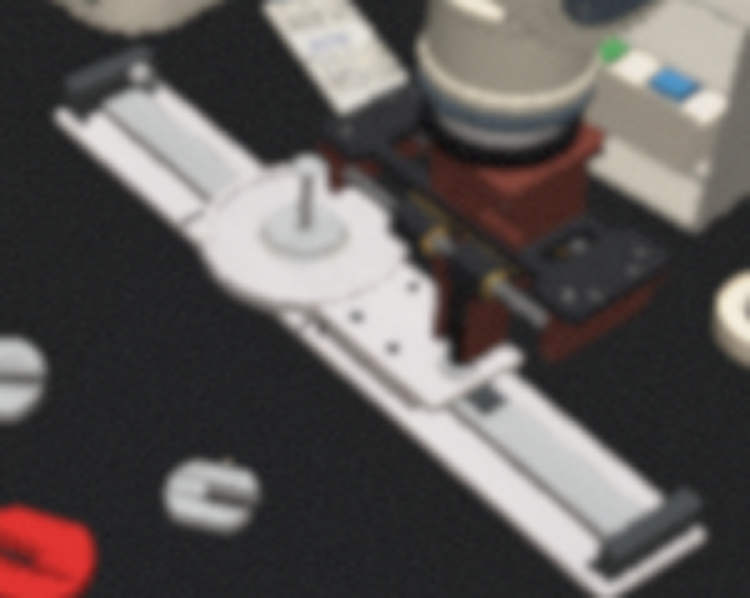

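View pics/w4c.png

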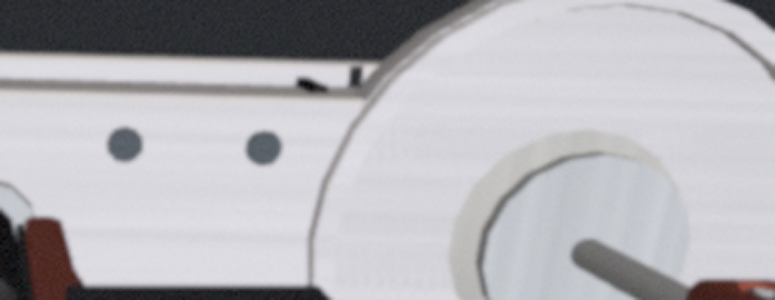

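Request:
{"fn": "jog_arm", "kwargs": {"steps": [[[-0.001, 0.003, 0, 0, 0, 0, 1], [-0.0005, 0.003, 0, 0, 0, 0, 1], [0, 0.002, 0, 0, 0, 0, 1], [0, 0, 0, 0, 0, 0, 1], [0, 0, 0, 0, 0, 0, 1]]]}}

```text
t: 10.4
ee_pos: [605.1, -118.8, 231.1]
orientation: [0.136, 3.137, -0.001]
ft_force: [3.6, -2.4, -4.1]
width: 12.9
```

Run:
```python
from h import *
np.set_printoptions(precision=2,suppress=True)
o,c,im=look('w5'); print(o['qpos'],o['ee_pos'],pose()[2],o['width'],o['ft_force'])
save(cv2.resize(im[140:200,420:520],None,fx=7,fy=7,interpolation=2),'w5c')
```

```text
[-0.21  0.64  1.74 -0.    0.76 -1.7 ] [ 605.09 -118.81  231.13] 85.04555266454945 12.863535328422616 [ 3.65 -2.37 -4.07]
```

View pics/w5c.png

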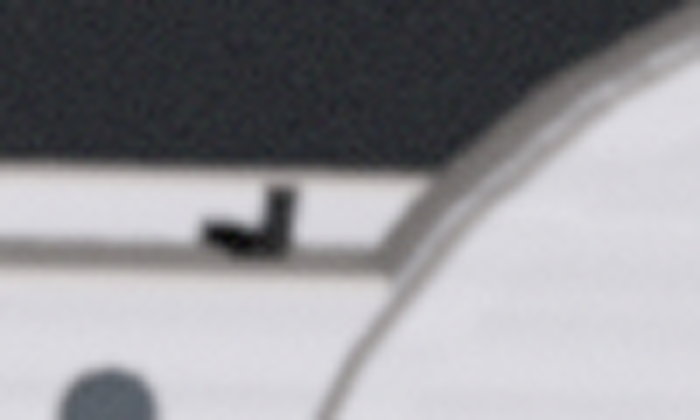

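Request:
{"fn": "jog_arm", "kwargs": {"steps": [[[-0.0003, 0.003, 0, 0, 0, 0, 1], [0, 0, 0, 0, 0, 0, 1], [0, 0, 0, 0, 0, 0, 1]]]}}

```text
t: 10.7
ee_pos: [605.5, -115.4, 231.1]
orientation: [0.136, 3.137, 0.001]
ft_force: [5.4, 0.9, -4.4]
width: 13.7
```

Run:
```python
from h import *
np.set_printoptions(precision=2,suppress=True)
o,c,im=look('w6'); print(o['qpos'],o['ee_pos'],pose()[2],o['width'],o['ft_force'])
save(cv2.resize(im[140:200,420:520],None,fx=7,fy=7,interpolation=2),'w6c')
```

```text
[-0.21  0.64  1.74  0.    0.76 -1.69] [ 605.54 -115.39  231.14] 85.03468429371813 13.679694352740079 [ 5.36  0.93 -4.36]
```

View pics/w6c.png

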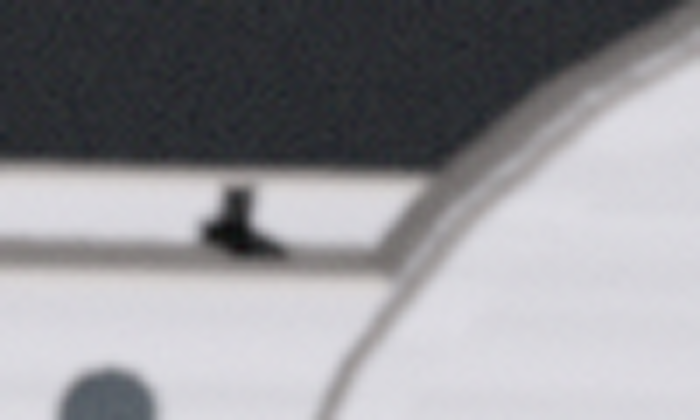

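Request:
{"fn": "jog_arm", "kwargs": {"steps": [[[0, 0.001, 0, 0, 0, 0, 1], [0, 0, 0, 0, 0, 0, 1], [0, 0, 0, 0, 0, 0, 1]]]}}

```text
t: 11.0
ee_pos: [605.6, -114.6, 231.1]
orientation: [0.136, 3.137, -0.0]
ft_force: [6.2, -1.3, -4.6]
width: 13.2
```

Request:
{"fn": "jog_arm", "kwargs": {"steps": [[[0, 0, 0, 0, 0, 0, 0.4], [0, 0, 0, 0, 0, 0, 0.4], [0, 0, 0, 0, 0, 0, 0.4], [0, 0, 0, 0, 0, 0, 0.4], [0, 0, 0, 0, 0, 0, 0.4]]]}}

```text
t: 11.42
ee_pos: [604.9, -114.5, 231.0]
orientation: [-0.136, -3.138, -0.0]
ft_force: [-0.3, -0.1, -0.2]
width: 26.6
```

Run:
```python
from h import *
np.set_printoptions(precision=2,suppress=True)
o,c,im=look('w7'); print(o['qpos'],o['ee_pos'],pose()[2],o['width'],o['ft_force'])
save(cv2.resize(im[140:240,420:520],None,fx=6,fy=6,interpolation=2),'w7c')
```

```text
[-0.21  0.64  1.74  0.    0.76 -1.69] [ 604.85 -114.52  231.03] 85.03876483423475 26.646289953247123 [-0.25 -0.05 -0.2 ]
```

View pics/w7c.png

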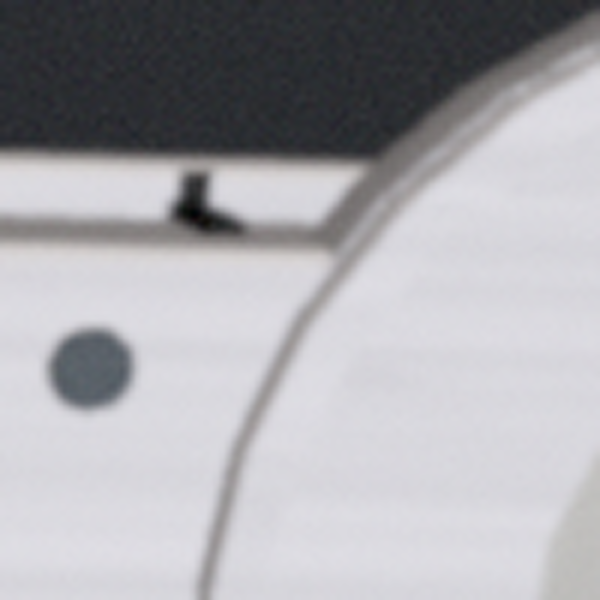

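Request:
{"fn": "jog_arm", "kwargs": {"steps": [[[0, 0, -0.017, 0, 0, 0, -1], [0, 0, -0.017, 0, 0, 0, -1], [0, 0, -0.017, 0, 0, 0, -1], [0, 0, -0.017, 0, 0, 0, -1], [0, 0.014, -0.017, 0, 0, 0, -1], [0, 0.014, -0.017, 0, 0, 0, -1], [0, 0.014, -0.017, 0, 0, 0, -1], [0, 0.014, -0.017, 0, 0, 0, -1], [0, 0.014, -0.017, 0, 0, 0, -1], [0, 0.014, -0.017, 0, 0, 0, -1], [0, 0.014, 0, 0, 0, 0, -1], [0, 0.014, 0, 0, 0, 0, -1], [0, 0.014, 0, 0, 0, 0, -1], [0, 0, 0, 0, 0, 0, -1], [0, 0, 0, 0, 0, 0, -1]]]}}

```text
t: 12.72
ee_pos: [615.7, 11.7, 399.7]
orientation: [-0.133, -3.136, 0.0]
ft_force: [-0.4, 1.3, -0.3]
width: 88.0
```

Run:
```python
from h import *
np.set_printoptions(precision=2,suppress=True)
o,c,im=look('w8'); print(o['qpos'],o['ee_pos'],pose()[2],o['width'],o['ft_force'])
for th in ['hanger_foot','push_post','narrowest_centre','second_centre']:
    for d in ctrl.landmark_of(th,'wrist')[:4]: print(th,d['uv'],round(d['p'],2),atz(c,d['uv'],{'h':40,'p':56,'r':0}.get(th[0],5)))
for n in ('top','scene'):
  ctrl.get_image(n)
  for d in ctrl.landmark_of('hanger_foot',n)[:2]: print(n,d['uv'],d['p'],atz(cam(n),d['uv'],40))
```

```text
[-0.    0.42  1.65 -0.    1.07 -1.49] [615.75  11.71 399.7 ] 85.0901246115522 88.03637258758759 [-0.35  1.31 -0.34]
hanger_foot [323.8, 185.2] 0.91 [618.96  12.02  40.  ]
push_post [191.9, 182.9] 0.74 [ 602.4  -115.99   56.  ]
narrowest_centre [213.3, 27.3] 0.74 [453.53 -86.53   5.  ]
second_centre [616.4, 101.6] 0.49 [562.04 330.38   5.  ]
scene [348.2, 176.5] 0.58 [618.93  13.58  40.  ]
scene [287.7, 215.6] 0.25 [404.47  20.85  40.  ]
```

View pics/w8.png

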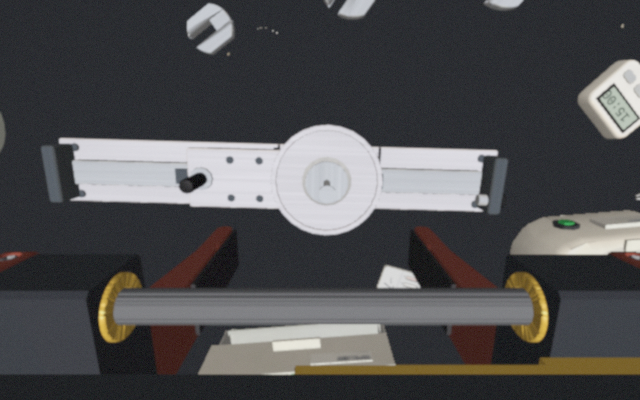

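```bash
cat >> h.py <<'E'
from scipy.optimize import least_squares
def rect(im,c,center,z,half,res=0.25):
    # rectified view of plane z, rows: x decreasing downward?  cols=y: returns image with px->(x,y)
    n=int(2*half/res); g=(np.arange(n)-n/2+.5)*res
    X,Y=np.meshgrid(center[0]+g,center[1]+g,indexing='ij')
    K,Rm,o=c; P=np.stack([X-o[0],Y-o[1],np.full_like(X,z-o[2])],-1)@Rm@K.T
    uv=(P[...,:2]/P[...,2:]).astype(np.float32)
    return cv2.remap(im,uv[...,0],uv[...,1],cv2.INTER_CUBIC)
E
python3 - <<'E'
from h import *
np.set_printoptions(precision=2,suppress=True)
o,c,im=look('w8b')
A=rect(im,c,(619,13.5),37,75)
save(cv2.resize(A,(600,600)),'w8r')
B=rect(im,c,(619,13.5),92,75)
save(cv2.resize(B[200:400,200:400],(600,600)),'w8h')
# plate fit: dark->bright radial edges
def fit(A,center,r,res=.25):
    g=cv2.GaussianBlur(cv2.cvtColor(A,cv2.COLOR_RGB2GRAY),(0,0),3).astype(float);n=g.shape[0];pts=[]
    for a in np.radians(np.arange(0,360,3)):
        rr=np.arange(r-7,r+7,.25);X=n/2-.5+rr*np.cos(a)/res;Y=n/2-.5+rr*np.sin(a)/res
        v=cv2.remap(g.astype(np.float32),Y.astype(np.float32)[None],X.astype(np.float32)[None],1)[0]
        d=np.diff(v);k=np.argmin(d)
        if d[k]<-4: pts.append((center[0]+rr[k]*np.cos(a),center[1]+rr[k]*np.sin(a)))
    pts=np.array(pts)
    f=least_squares(lambda p:np.hypot(pts[:,0]-p[0],pts[:,1]-p[1])-p[2],[*center,r],loss='soft_l1',f_scale=.5)
    print(len(pts),f.x,np.median(abs(f.fun)))
fit(A,(619,13.5),58)
E
```

```text
86 [616.24  14.68  58.15] 0.1621345878257614
```

View pics/w8r.png

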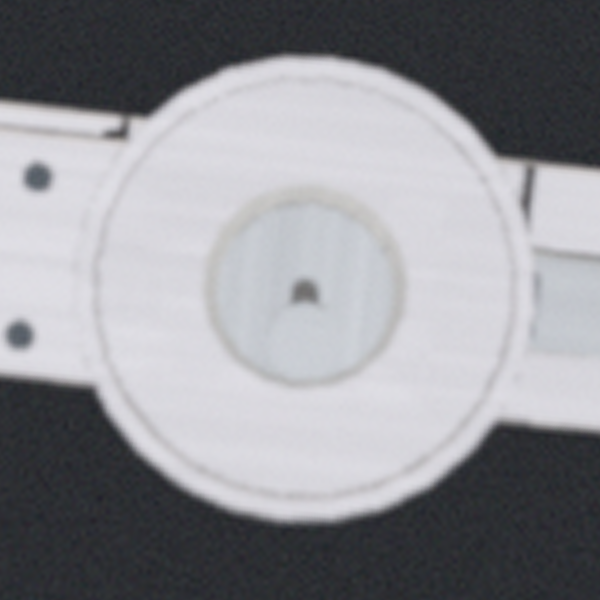

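View pics/w8h.png

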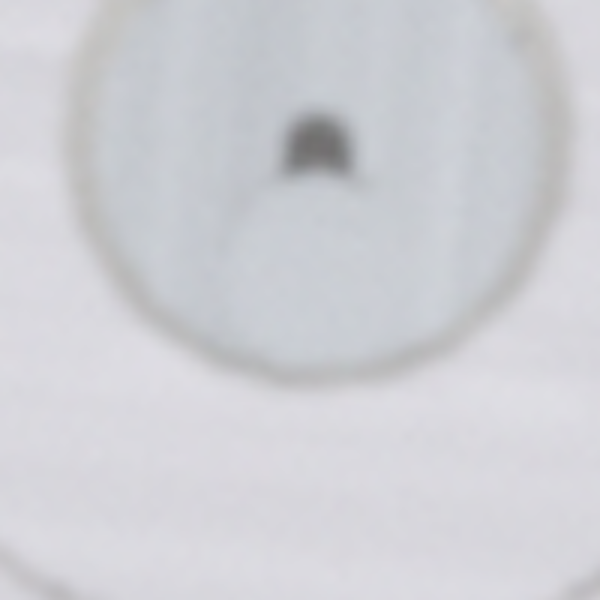

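Request:
{"fn": "jog_arm", "kwargs": {"steps": [[[0, 0, 0, 0, 0, 6.43, -1], [0, 0, 0, 0, 0, 6.43, -1], [0, 0, 0, 0, 0, 6.43, -1], [0, 0, 0, 0, 0, 6.43, -1], [0, 0, 0, 0, 0, 6.43, -1], [0, 0, 0, 0, 0, 6.43, -1], [0, 0, 0, 0, 0, 6.43, -1], [0.0229, -0.0016, 0.0058, 0, 0, 0, -1], [0.0229, -0.0016, 0.0058, 0, 0, 0, -1], [0.0229, -0.0016, 0.0058, 0, 0, 0, -1], [0.0229, -0.0016, 0.0058, 0, 0, 0, -1], [0.0229, -0.0016, 0.0058, 0, 0, 0, -1], [0.0229, -0.0016, 0.0058, 0, 0, 0, -1], [0.0229, -0.0016, 0.0058, 0, 0, 0, -1], [0.0229, -0.0016, 0.0058, 0, 0, 0, -1], [0.0229, -0.0016, 0.0058, 0, 0, 0, -1], [0.0229, -0.0016, 0.0058, 0, 0, 0, -1], [0.0229, -0.0016, 0.0058, 0, 0, 0, -1], [0.0229, -0.0016, 0.0058, 0, 0, 0, -1]]]}}

```text
t: 14.8
ee_pos: [423.8, 209.6, 331.5]
orientation: [1.327, 2.847, 0.001]
ft_force: [0.1, -0.4, -0.2]
width: 87.7
```

Request:
{"fn": "jog_arm", "kwargs": {"steps": [[[0, 0, 0, 0, 0, 0, -1], [0, 0, 0, 0, 0, 0, -1]]]}}

```text
t: 14.97
ee_pos: [424.2, 209.4, 331.5]
orientation: [-1.324, -2.849, 0.0]
ft_force: [0.3, 0.7, -1.0]
width: 87.6
```

```bash
cat >> h.py <<'E'
def model(p,D,F,n,res,half,ctr):
    # top-face mask in rect grid
    g=(np.arange(n)-n/2+.5)*res
    X,Y=np.meshgrid(ctr[0]+g,ctr[1]+g,indexing='ij')
    a=np.radians(p[2]);dx=X-p[0];dy=Y-p[1];u=dx*np.cos(a)+dy*np.sin(a);v=-dx*np.sin(a)+dy*np.cos(a)
    sd=np.maximum(np.hypot(u,v)-D/2,abs(v)-F/2)
    slot=np.maximum(abs(v)-6,-5-u)
    sd=np.maximum(sd,-slot)
    return 1/(1+np.exp(np.clip(sd/.6,-40,40)))
def fitw(im,c,p0,D,F,z=10,res=.5):
    half=D/2+14;A=rect(im,c,p0[:2],z,half,res).astype(float)
    br=A.min(2); lo,hi=np.percentile(br,10),np.percentile(br,80)
    m=np.clip((br-lo)/(hi-lo),0,1); m=(m>.62)*1.0; m=cv2.GaussianBlur(m,(0,0),1.2)
    f=lambda p:((model(p,D,F,m.shape[0],res,half,p0)-m)).ravel()
    best=None
    for da in(-12,0,12):
        r=least_squares(f,[p0[0],p0[1],p0[2]+da],x_scale=[1,1,2],diff_step=1e-4)
        if best is None or r.cost<best.cost: best=r
    return best.x,best.cost,A.astype(np.uint8),m
def tool_delta(target,psi):
    o,M,ps=pose(); d=np.array(target)-o['ee_pos']; a=np.radians(psi)
    return np.round([-d[0]*np.sin(a)+d[1]*np.cos(a), d[0]*np.cos(a)+d[1]*np.sin(a), -d[2]],1), 'turn',round(ps-psi,2)
E
python3 - <<'E'
from h import *
np.set_printoptions(precision=2,suppress=True)
o,c,im=look('w9'); print(o['qpos'],o['ee_pos'],pose()[2],ctrl.tip_reach)
x,cost,A,m=fitw(im,c,(424.5,210.5,-50),76,64); print(x,cost)
mm=model(x,76,64,m.shape[0],.5,52,(424.5,210.5));A[...,0]=np.where(abs(mm-.5)<.3,255,A[...,0])
save(cv2.resize(np.hstack([A,np.repeat((m*255).astype(np.uint8)[...,None],3,2)]),(800,400)),'w9f')
E
```

```text
[ 0.43  0.31  2.01 -0.    0.82 -0.27] [424.18 209.43 331.49] 40.09669268680947 182.0
[423.97 210.58 -47.47] 109.43399091461642
```

View pics/w9f.png

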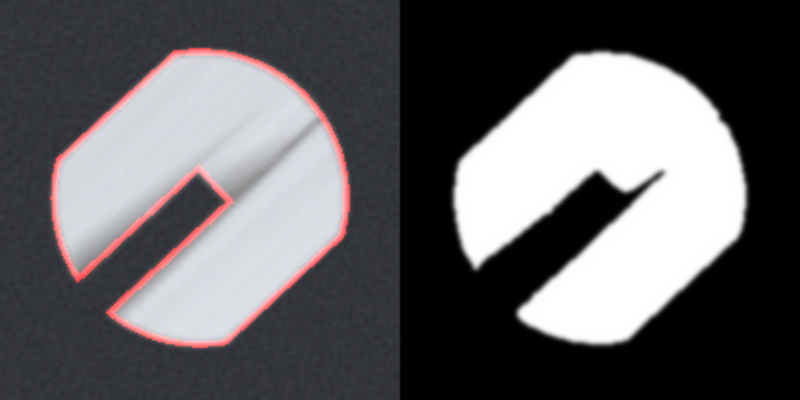

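View pics/w9.png

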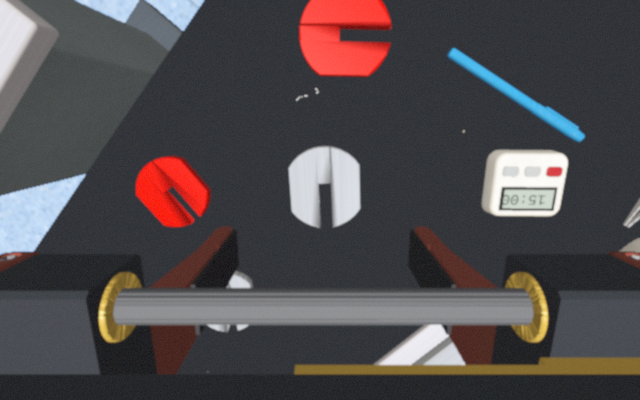

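```bash
python3 -c "
from h import *
print(tool_delta((424,210.6,184.5),42.5))"
```

```text
(array([  1.7,   0.4, 147.3]), 'turn', np.float64(-2.4))
```

Request:
{"fn": "jog_arm", "kwargs": {"steps": [[[0.0017, 0.0004, 0, 0, 0, -2.4, -1], [0, 0, 0.0105, 0, 0, 0, -1], [0, 0, 0.0105, 0, 0, 0, -1], [0, 0, 0.0105, 0, 0, 0, -1], [0, 0, 0.0105, 0, 0, 0, -1], [0, 0, 0.0105, 0, 0, 0, -1], [0, 0, 0.0105, 0, 0, 0, -1], [0, 0, 0.0105, 0, 0, 0, -1], [0, 0, 0.0105, 0, 0, 0, -1], [0, 0, 0.0105, 0, 0, 0, -1], [0, 0, 0.0105, 0, 0, 0, -1], [0, 0, 0.0105, 0, 0, 0, -1], [0, 0, 0.0105, 0, 0, 0, -1], [0, 0, 0.0105, 0, 0, 0, -1], [0, 0, 0.0105, 0, 0, 0, -1], [0, 0, 0, 0, 0, 0, -1], [0, 0, 0, 0, 0, 0, -1]]]}}

```text
t: 16.43
ee_pos: [423.7, 210.5, 183.7]
orientation: [-1.267, -2.874, 0.001]
ft_force: [1.5, 0.0, 0.2]
width: 87.7
```

Request:
{"fn": "jog_arm", "kwargs": {"steps": [[[0, 0, 0, 0, 0, 0, 1], [0, 0, 0, 0, 0, 0, 1], [0, 0, 0, 0, 0, 0, 1], [0, 0, 0, 0, 0, 0, 1], [0, 0, 0, 0, 0, 0, 1], [0, 0, 0, 0, 0, 0, 1], [0, 0, 0, 0, 0, 0, 1]]]}}

```text
t: 17.02
ee_pos: [423.9, 210.6, 184.7]
orientation: [1.267, 2.874, 0.001]
ft_force: [-0.8, 0.1, 2.2]
width: 63.7
```

Request:
{"fn": "jog_arm", "kwargs": {"steps": [[[0, 0, -0.004, 0, 0, 0, 1], [0, 0, -0.012, 0, 0, 0, 1], [0, 0, -0.013, 0, 0, 0, 1], [0, 0, -0.013, 0, 0, 0, 1], [0, 0, -0.013, 0, 0, 0, 1], [0, 0, -0.013, 0, 0, 0, 1], [0, 0, -0.013, 0, 0, 0, 1], [0, 0, -0.013, 0, 0, 0, 1], [0, 0, -0.013, 0, 0, 0, 1], [0, 0, -0.013, 0, 0, 0, 1], [0, 0, 0, 0, 0, 6.94, 1], [0, 0, 0, 0, 0, 6.94, 1], [0, 0, 0, 0, 0, 6.94, 1], [0, 0, 0, 0, 0, 6.94, 1], [0, 0, 0, 0, 0, 6.94, 1], [0, 0, 0, 0, 0, 6.94, 1], [0, 0, 0, 0, 0, 6.94, 1], [0, 0, 0, 0, 0, 6.94, 1], [0, 0, 0, 0, 0, 6.94, 1], [0, 0, 0, 0, 0, 0, 1]]]}}

```text
t: 18.68
ee_pos: [423.4, 210.4, 304.4]
orientation: [-2.578, -1.796, 0.001]
ft_force: [0.9, -0.6, -2.5]
width: 63.6
```

```bash
python3 -c "
from h import *
look('w10');o=pose();print(o[2],o[0]['qpos'],o[0]['width'],o[0]['ft_force'],tool_delta((636.5,71,305),-20))"
```

```text
-19.895265742945586 [4.36005630e-01 3.60232946e-01 2.03021429e+00 3.62296651e-05
 7.51929888e-01 7.83216898e-01] 63.54918079778143 [-0.34068617 -0.16641607 -2.84115865] (array([-58.1, 247.9,  -0.6]), 'turn', np.float64(0.1))
```

View pics/w10.png

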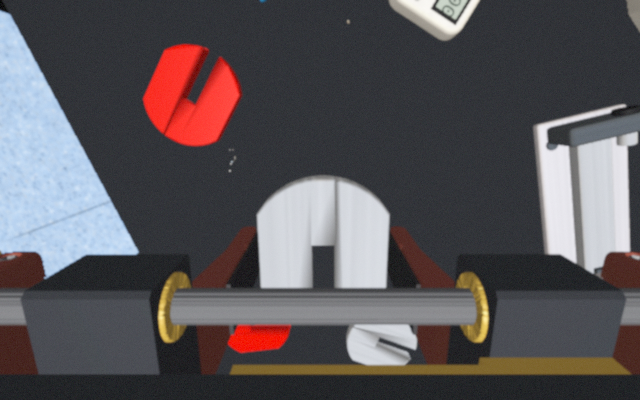

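Request:
{"fn": "jog_arm", "kwargs": {"steps": [[[-0.0048, 0.0206, 0, 0, 0, 0, 1], [-0.0048, 0.0206, 0, 0, 0, 0, 1], [-0.0048, 0.0206, 0, 0, 0, 0, 1], [-0.0048, 0.0206, 0, 0, 0, 0, 1], [-0.0048, 0.0206, 0, 0, 0, 0, 1], [-0.0048, 0.0206, 0, 0, 0, 0, 1], [-0.0048, 0.0206, 0, 0, 0, 0, 1], [-0.0048, 0.0206, 0, 0, 0, 0, 1], [-0.0048, 0.0206, 0, 0, 0, 0, 1], [-0.0048, 0.0206, 0, 0, 0, 0, 1], [-0.0048, 0.0206, 0, 0, 0, 0, 1], [-0.0048, 0.0206, 0, 0, 0, 0, 1], [0, 0, 0, 0, 0, 0, 1], [0, 0, 0, 0, 0, 0, 1]]]}}

```text
t: 19.9
ee_pos: [636.5, 71.1, 304.0]
orientation: [-2.572, -1.803, 0.001]
ft_force: [-1.1, -0.7, -3.3]
width: 63.3
```

```bash
python3 -c "
from h import *
look('w11');o=pose();print(o[2],o[0]['qpos'],o[0]['width'],o[0]['ft_force'],tool_delta((636.5,71,225.6),-20))
c=cam('wrist',o[0]);print(proj(c,(616,14.6,92)),proj(c,(616,14.6,40)))"
```

```text
-19.91854497266384 [9.35243057e-02 5.65844519e-01 1.65805671e+00 1.80706149e-04
 9.19412421e-01 4.41058325e-01] 63.59651592947697 [ 0.30240673  1.01769389 -3.39924099] (array([-0.3,  0.9, 78.3]), 'turn', np.float64(0.08))
[326.01737143 315.88734964] [325.59428321 277.79131195]
```

View pics/w11.png

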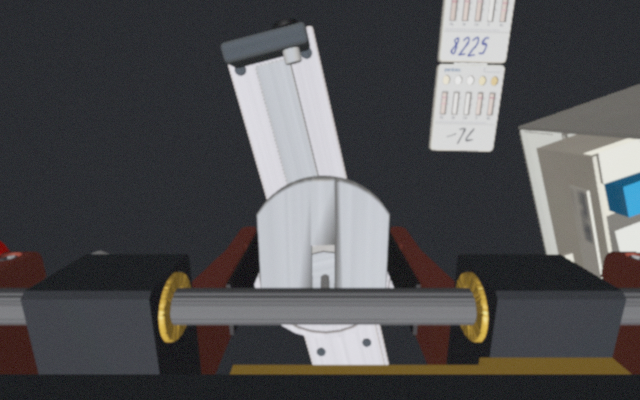

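Request:
{"fn": "jog_arm", "kwargs": {"steps": [[[0, 0.0006, 0.0087, 0, 0, 0, 1], [0, 0, 0.0087, 0, 0, 0, 1], [0, 0, 0.0087, 0, 0, 0, 1], [0, 0, 0.0087, 0, 0, 0, 1], [0, 0, 0.0087, 0, 0, 0, 1], [0, 0, 0.0087, 0, 0, 0, 1], [0, 0, 0.0087, 0, 0, 0, 1], [0, 0, 0.0087, 0, 0, 0, 1], [0, 0, 0.0087, 0, 0, 0, 1], [0, 0, 0, 0, 0, 0, 1], [0, 0, 0, 0, 0, 0, 1]]]}}

```text
t: 20.87
ee_pos: [636.7, 71.5, 225.5]
orientation: [-2.573, -1.801, 0.002]
ft_force: [0.0, -0.3, -1.9]
width: 63.1
```

Request:
{"fn": "jog_arm", "kwargs": {"steps": [[[-0.005, 0, 0, 0, 0, 0, 1], [-0.005, 0, 0, 0, 0, 0, 1], [-0.005, 0, 0, 0, 0, 0, 1], [-0.005, 0, 0, 0, 0, 0, 1], [-0.005, 0, 0, 0, 0, 0, 1], [-0.005, 0, 0, 0, 0, 0, 1], [0, 0, 0, 0, 0, 0, 1]]]}}

```text
t: 21.45
ee_pos: [626.2, 42.3, 226.3]
orientation: [-2.575, -1.8, 0.001]
ft_force: [-1.2, 0.2, -2.6]
width: 63.7
```

```bash
python3 -c "
from h import *
look('w12');o=pose();print(o[2],o[0]['ee_pos'],o[0]['width'],o[0]['ft_force'],tool_delta((616,14.6,225.6),-20))"
```

```text
-20.079810576065018 [626.42306133  42.72056738 226.28231247] 63.61452750380407 [-0.37223991 -0.13312003 -2.30812469] (array([-30. ,  -0.2,   0.7]), 'turn', np.float64(-0.08))
```

View pics/w12.png

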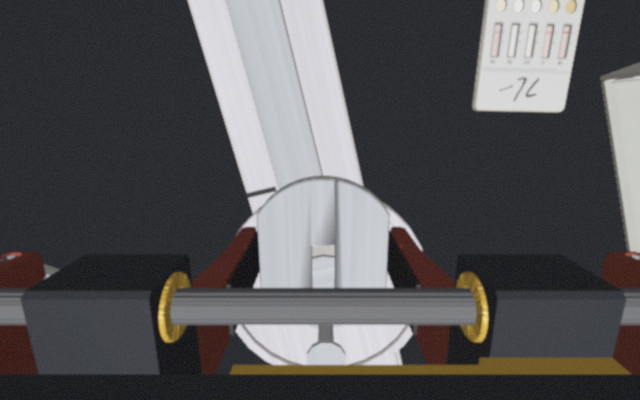

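Request:
{"fn": "jog_arm", "kwargs": {"steps": [[[-0.004, 0, 0, 0, 0, 0, 1], [-0.004, 0, 0, 0, 0, 0, 1], [-0.004, 0, 0, 0, 0, 0, 1], [-0.004, 0, 0, 0, 0, 0, 1], [-0.004, 0, 0, 0, 0, 0, 1], [-0.004, 0, 0, 0, 0, 0, 1], [-0.003, 0, 0, 0, 0, 0, 1], [-0.003, 0, 0, 0, 0, 0, 1], [-0.001, 0, 0, 0, 0, 0, 1], [0, 0, 0, 0, 0, 0, 1], [0, 0, 0, 0, 0, 0, 1]]]}}

```text
t: 22.42
ee_pos: [616.0, 14.4, 226.2]
orientation: [2.574, 1.801, 0.0]
ft_force: [0.8, 1.7, -3.6]
width: 63.9
```

```bash
python3 -c "
from h import *
look('w13');o=pose();print(o[2],o[0]['ee_pos'],o[0]['width'],o[0]['ft_force'],tool_delta((616,14.6,225.6),-20))"
```

```text
-20.01277482367154 [616.03411947  14.4164703  226.18763254] 64.02832203580213 [ 0.37629015  1.94330806 -2.05852141] (array([ 0.2, -0.1,  0.6]), 'turn', np.float64(-0.01))
```

View pics/w13.png

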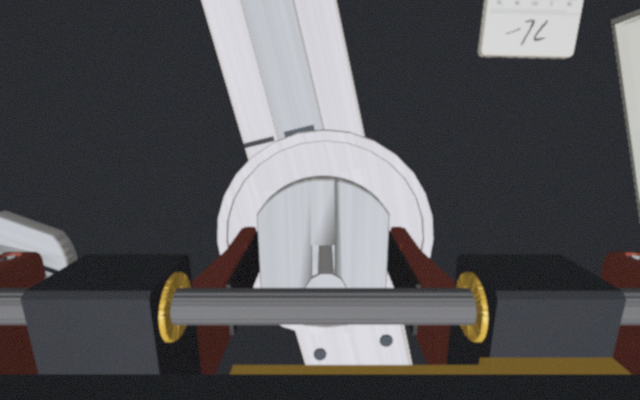

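Request:
{"fn": "jog_arm", "kwargs": {"steps": [[[0, 0, 0.0008, 0, 0, 0, 1], [0, 0, 0.0004, 0, 0, 0, 1], [0, 0, 0, 0, 0, 0, 1]]]}}

```text
t: 22.72
ee_pos: [616.1, 14.3, 225.0]
orientation: [2.574, 1.801, 0.0]
ft_force: [1.0, 1.3, -2.9]
width: 63.2
```

Request:
{"fn": "jog_arm", "kwargs": {"steps": [[[0, 0, 0.0004, 0, 0, 0, 1], [0, 0, 0, 0, 0, 0, 1], [0, 0, 0, 0, 0, 0, 1]]]}}

```text
t: 22.97
ee_pos: [616.1, 14.3, 224.7]
orientation: [2.574, 1.801, 0.001]
ft_force: [0.6, 2.1, -1.3]
width: 63.5
```

Request:
{"fn": "jog_arm", "kwargs": {"steps": [[[0, 0, 0, 0, 0, 0, -0.75], [0, 0, 0, 0, 0, 0, -0.75], [0, 0, 0, 0, 0, 0, -0.75], [0, 0, 0, 0, 0, 0, -0.75], [0, 0, -0.005, 0, 0, 0, -0.75], [0, 0, -0.01, 0, 0, 0, -0.75], [0, 0, -0.015, 0, 0, 0, -0.75], [0, 0, -0.015, 0, 0, 0, -0.75], [0, 0, -0.015, 0, 0, 0, -1], [0, 0, -0.015, 0, 0, 0, -1], [0, 0, -0.015, 0, 0, 0, -1], [0, 0, -0.015, 0, 0, 0, -1], [0, 0, -0.015, 0, 0, 0, -1], [0, 0, -0.015, 0, 0, 0, -1], [0, 0, -0.015, 0, 0, 0, -1], [0, 0, 0, 0, 0, 0, -1], [0, 0, 0, 0, 0, 0, -1]]]}}

```text
t: 24.38
ee_pos: [616.1, 14.3, 375.9]
orientation: [2.573, 1.801, 0.003]
ft_force: [0.7, -0.3, 0.7]
width: 87.9
```

Run:
```python
from h import *
np.set_printoptions(precision=2,suppress=True)
o,c,im=look('w14'); print(o['qpos'],o['ee_pos'],pose()[2])
x,cost,A,m=fitw(im,c,(616,14.6,-110),76,64,z=50); print(x,cost)
save(cv2.resize(im[120:300,220:430],None,fx=3.3,fy=3.3,interpolation=2),'w14c')
```

```text
[ 0.    0.44  1.67 -0.    1.02  0.35] [616.06  14.26 375.93] -20.02827550680375
[ 628.95   27.39 -132.23] 10648.664642450709
```

View pics/w14c.png

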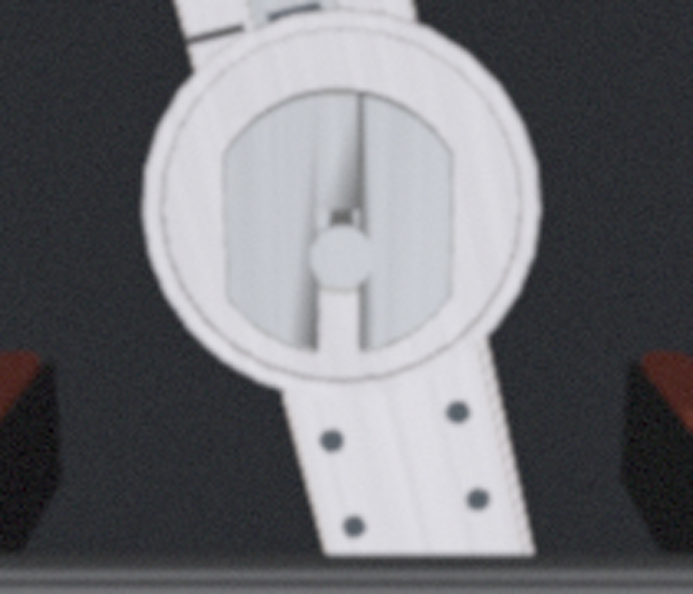

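Request:
{"fn": "jog_arm", "kwargs": {"steps": [[[0, 0, 0, 0, 0, -6.6, -1], [0, 0, 0, 0, 0, -6.6, -1], [0, 0, 0, 0, 0, -6.6, -1], [0, 0, 0, 0, 0, -6.6, -1], [0, 0, 0, 0, 0, -6.6, -1], [0, 0, 0, 0, 0, -6.6, -1], [0, 0, 0, 0, 0, -6.6, -1], [0, 0, 0, 0, 0, -6.6, -1], [0, 0, 0, 0, 0, -6.6, -1], [0, 0, 0, 0, 0, -6.6, -1], [0.0208, -0.0127, 0.0057, 0, 0, 0, -1], [0.0208, -0.0127, 0.0057, 0, 0, 0, -1], [0.0208, -0.0127, 0.0057, 0, 0, 0, -1], [0.0208, -0.0127, 0.0057, 0, 0, 0, -1], [0.0208, -0.0127, 0.0057, 0, 0, 0, -1], [0.0208, -0.0127, 0.0057, 0, 0, 0, -1], [0.0208, -0.0127, 0.0057, 0, 0, 0, -1], [0.0208, -0.0127, 0.0057, 0, 0, 0, -1], [0, 0, 0, 0, 0, 0, -1], [0, 0, 0, 0, 0, 0, -1]]]}}

```text
t: 26.1
ee_pos: [424.5, 57.0, 328.2]
orientation: [-1.176, -2.911, 0.002]
ft_force: [0.6, -0.2, 0.7]
width: 87.7
```

Run:
```python
from h import *
np.set_printoptions(precision=2,suppress=True)
o,c,im=look('w15'); print(o['qpos'],o['ee_pos'],pose()[2],ctrl.tip_reach)
p0=(426,56.5,-44)
x,cost,A,m=fitw(im,c,p0,66,55); print(x,cost)
print(tool_delta((x[0],x[1],184.5),x[2]+90))
mm=model(x,66,55,m.shape[0],.5,47,p0);A[...,0]=np.where(abs(mm-.5)<.3,255,A[...,0])
save(cv2.resize(np.hstack([A,np.repeat((m*255).astype(np.uint8)[...,None],3,2)]),(800,400)),'w15f')
```

```text
[ 0.11  0.26  2.11 -0.    0.78 -0.7 ] [424.54  56.97 328.18] 45.995685299719746 182.0
[424.23  57.43 -43.29] 35.5887426338913
(array([  1.5,  -0.7, 144.2]), 'turn', np.float64(-0.71))
```

View pics/w15f.png

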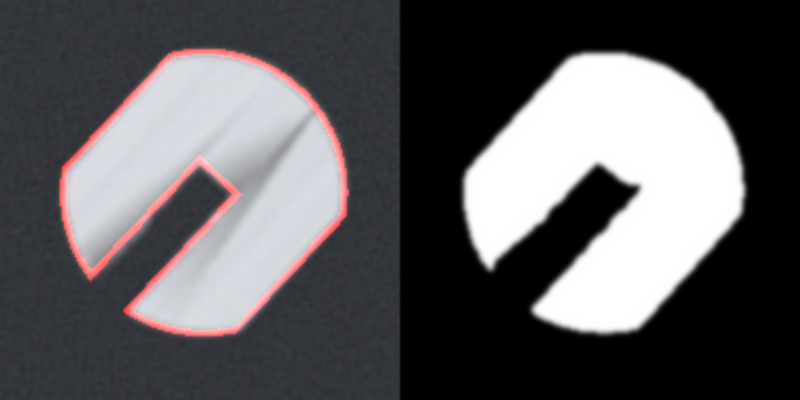

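View pics/w15.png

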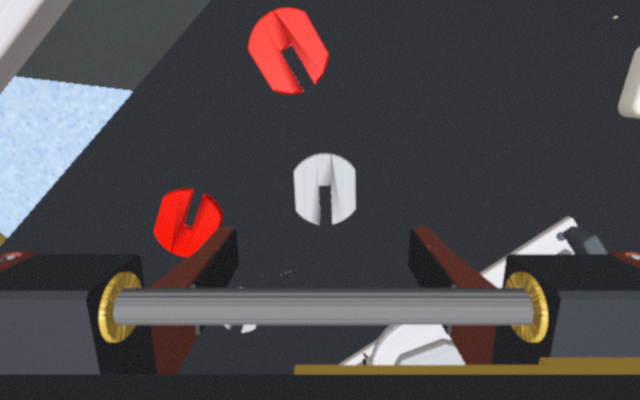

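Request:
{"fn": "jog_arm", "kwargs": {"steps": [[[0.0015, -0.0007, 0, 0, 0, -0.7, -1], [0, 0, 0.0103, 0, 0, 0, -1], [0, 0, 0.0103, 0, 0, 0, -1], [0, 0, 0.0103, 0, 0, 0, -1], [0, 0, 0.0103, 0, 0, 0, -1], [0, 0, 0.0103, 0, 0, 0, -1], [0, 0, 0.0103, 0, 0, 0, -1], [0, 0, 0.0103, 0, 0, 0, -1], [0, 0, 0.0103, 0, 0, 0, -1], [0, 0, 0.0103, 0, 0, 0, -1], [0, 0, 0.0103, 0, 0, 0, -1], [0, 0, 0.0103, 0, 0, 0, -1], [0, 0, 0.0103, 0, 0, 0, -1], [0, 0, 0.0103, 0, 0, 0, -1], [0, 0, 0.0103, 0, 0, 0, -1], [0, 0, 0, 0, 0, 0, -1], [0, 0, 0, 0, 0, 0, -1]]]}}

```text
t: 27.57
ee_pos: [424.1, 57.3, 184.2]
orientation: [-1.159, -2.918, 0.001]
ft_force: [0.5, 0.7, 0.8]
width: 87.5
```

Request:
{"fn": "jog_arm", "kwargs": {"steps": [[[0, 0, 0, 0, 0, 0, 1], [0, 0, 0, 0, 0, 0, 1], [0, 0, 0, 0, 0, 0, 1], [0, 0, 0, 0, 0, 0, 1], [0, 0, 0, 0, 0, 0, 1], [0, 0, 0, 0, 0, 0, 1], [0, 0, 0, 0, 0, 0, 1], [0, 0, 0, 0, 0, 0, 1]]]}}

```text
t: 28.23
ee_pos: [424.3, 57.4, 185.1]
orientation: [1.16, 2.919, 0.001]
ft_force: [-0.9, -0.0, 5.0]
width: 54.3
```

Request:
{"fn": "jog_arm", "kwargs": {"steps": [[[0, 0, -0.004, 0, 0, 0, 1], [0, 0, -0.012, 0, 0, 0, 1], [0, 0, -0.013, 0, 0, 0, 1], [0, 0, -0.013, 0, 0, 0, 1], [0, 0, -0.013, 0, 0, 0, 1], [0, 0, -0.013, 0, 0, 0, 1], [0, 0, -0.013, 0, 0, 0, 1], [0, 0, -0.013, 0, 0, 0, 1], [0, 0, -0.013, 0, 0, 0, 1], [0, 0, -0.013, 0, 0, 0, 1], [0, 0, 0, 0, 0, -6.2, 1], [0, 0, 0, 0, 0, -6.2, 1], [0, 0, 0, 0, 0, -6.2, 1], [0, 0, 0, 0, 0, -6.2, 1], [0, 0, 0, 0, 0, -6.2, 1], [0, 0, 0, 0, 0, -6.2, 1], [0, 0, 0, 0, 0, -6.2, 1], [0, 0, 0, 0, 0, 0, 1]]]}}

```text
t: 29.73
ee_pos: [423.8, 57.3, 304.7]
orientation: [0.008, -3.141, 0.0]
ft_force: [1.1, -0.0, -1.3]
width: 54.7
```

Request:
{"fn": "jog_arm", "kwargs": {"steps": [[[-0.0188, -0.0061, 0, 0, 0, 0, 1], [-0.0188, -0.0061, 0, 0, 0, 0, 1], [-0.0188, -0.0061, 0, 0, 0, 0, 1], [-0.0188, -0.0061, 0, 0, 0, 0, 1], [-0.0188, -0.0061, 0, 0, 0, 0, 1], [-0.0188, -0.0061, 0, 0, 0, 0, 1], [-0.0188, -0.0061, 0, 0, 0, 0, 1], [0, 0, 0, 0, 0, 0, 1], [0, 0, 0, 0, 0, 0, 1]]]}}

```text
t: 30.48
ee_pos: [555.9, 14.6, 304.4]
orientation: [-0.003, -3.141, -0.0]
ft_force: [-0.5, 0.3, -2.6]
width: 54.9
```

```bash
python3 -c "
from h import *
look('w16');o=pose();print(o[2],o[0]['qpos'],o[0]['width'],o[0]['ft_force'],tool_delta((556,14.6,236),90))
c=cam('wrist',o[0]);print(proj(c,(616,14.6,92)),proj(c,(616,14.6,50)))"
```

```text
89.9409515377856 [ 5.31484793e-03  4.60753317e-01  1.85225980e+00  1.24427536e-04
  8.30506978e-01 -1.56453498e+00] 54.63540065754063 [-0.64422744 -0.66012447 -1.40142145] (array([-1. , -0.3, 68.3]), 'turn', np.float64(-0.06))
[322.79488262 319.09073438] [322.80160394 286.91893618]
```

View pics/w16.png

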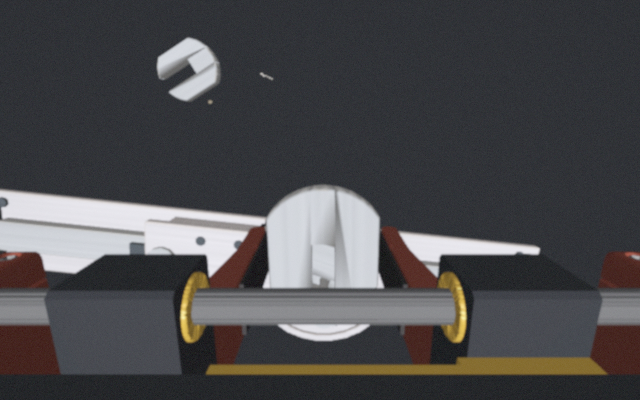

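Request:
{"fn": "jog_arm", "kwargs": {"steps": [[[0, 0, 0.0084, 0, 0, 0, 1], [0, 0, 0.0084, 0, 0, 0, 1], [0, 0, 0.0084, 0, 0, 0, 1], [0, 0, 0.0084, 0, 0, 0, 1], [0, 0, 0.0084, 0, 0, 0, 1], [0, 0, 0.0084, 0, 0, 0, 1], [0, 0, 0.0084, 0, 0, 0, 1], [0, 0, 0.0084, 0, 0, 0, 1], [0, 0, 0, 0, 0, 0, 1], [-0.005, 0, 0, 0, 0, 0, 1], [-0.005, 0, 0, 0, 0, 0, 1], [-0.005, 0, 0, 0, 0, 0, 1], [-0.005, 0, 0, 0, 0, 0, 1], [-0.005, 0, 0, 0, 0, 0, 1], [-0.005, 0, 0, 0, 0, 0, 1], [0, 0, 0, 0, 0, 0, 1]]]}}

```text
t: 31.87
ee_pos: [587.0, 14.9, 237.9]
orientation: [-0.002, 3.14, -0.0]
ft_force: [0.3, 0.3, -1.3]
width: 54.8
```

```bash
python3 -c "
from h import *
look('w17');o=pose();print(o[2],o[0]['ee_pos'],o[0]['width'],o[0]['ft_force'],tool_delta((616,14.6,235.8),90))"
```

```text
90.07203754170766 [586.39009268  14.89327916 237.71991888] 54.2825969505105 [ 0.60687691 -0.81185835 -1.10263678] (array([-29.6,  -0.3,   1.9]), 'turn', np.float64(0.07))
```

View pics/w17.png

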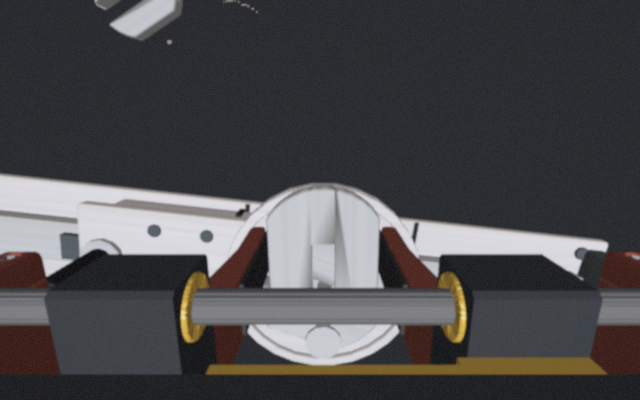

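Request:
{"fn": "jog_arm", "kwargs": {"steps": [[[-0.004, 0, 0, 0, 0, 0, 1], [-0.004, 0, 0, 0, 0, 0, 1], [-0.004, 0, 0, 0, 0, 0, 1], [-0.004, 0, 0, 0, 0, 0, 1], [-0.004, 0, 0, 0, 0, 0, 1], [-0.004, 0, 0, 0, 0, 0, 1], [-0.004, 0, 0, 0, 0, 0, 1], [-0.002, 0, 0, 0, 0, 0, 1], [0, 0, 0.001, 0, 0, 0, 1], [0, 0, 0.001, 0, 0, 0, 1], [0, 0, 0, 0, 0, 0, 1], [0, 0, 0, 0, 0, 0, 1]]]}}

```text
t: 32.92
ee_pos: [615.6, 14.9, 235.4]
orientation: [0.002, -3.141, 0.0]
ft_force: [1.0, 0.0, -1.0]
width: 54.5
```

```bash
python3 -c "
from h import *
look('w18');o=pose();print(o[2],o[0]['ee_pos'],o[0]['width'],o[0]['ft_force'],tool_delta((616,14.6,234.8),90))"
```

```text
90.07173803231397 [615.60325826  14.91941732 235.48243713] 54.71583070430905 [ 0.23399551 -0.38382767 -1.1549369 ] (array([-0.4, -0.3,  0.7]), 'turn', np.float64(0.07))
```

View pics/w18.png

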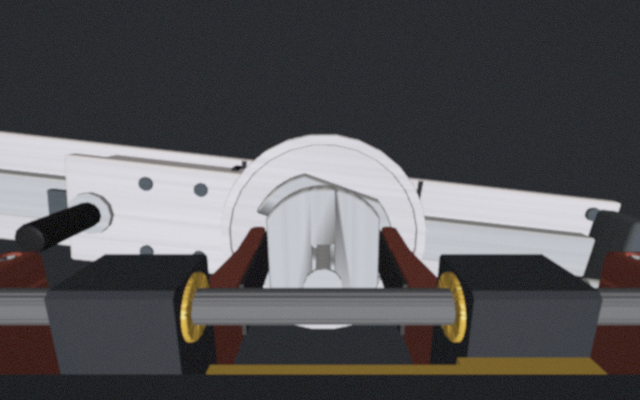

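Request:
{"fn": "jog_arm", "kwargs": {"steps": [[[-0.001, 0, 0.0005, 0, 0, 0, 1], [0, 0, 0.0003, 0, 0, 0, 1], [0, 0, 0, 0, 0, 0, 1], [0, 0, 0, 0, 0, 0, 1]]]}}

```text
t: 33.3
ee_pos: [616.7, 15.0, 235.1]
orientation: [0.002, -3.141, -0.0]
ft_force: [-1.5, -0.3, 4.6]
width: 54.4
```

Request:
{"fn": "jog_arm", "kwargs": {"steps": [[[0, 0, 0, 0, 0, 0, -0.6], [0, 0, 0, 0, 0, 0, -0.6], [0, 0, 0, 0, 0, 0, -0.6], [0, 0, 0, 0, 0, 0, -0.6], [0, 0, -0.005, 0, 0, 0, -0.6], [0, 0, -0.01, 0, 0, 0, -0.6], [0, 0, -0.015, 0, 0, 0, -0.6], [0, 0, -0.015, 0, 0, 0, -0.6], [0, 0, -0.015, 0, 0, 0, -1], [0, 0, -0.015, 0, 0, 0, -1], [0, 0, -0.015, 0, 0, 0, -1], [0, 0, -0.015, 0, 0, 0, -1], [0, 0, -0.015, 0, 0, 0, -1], [0, 0, -0.015, 0, 0, 0, -1], [0, 0, 0, 0, 0, 0, -1], [0, 0, 0, 0, 0, 0, -1]]]}}

```text
t: 34.63
ee_pos: [616.9, 14.9, 371.1]
orientation: [-0.002, 3.139, 0.0]
ft_force: [-0.2, -0.1, 0.1]
width: 87.9
```

Run:
```python
from h import *
np.set_printoptions(precision=2,suppress=True)
o,c,im=look('w19'); print(o['qpos'],o['ee_pos'],pose()[2])
save(cv2.resize(im[120:300,220:430],None,fx=3.3,fy=3.3,interpolation=2),'w19c')
```

```text
[ 0.    0.45  1.67  0.    1.01 -1.57] [616.94  14.94 371.12] 90.07570637089367
```

View pics/w19c.png

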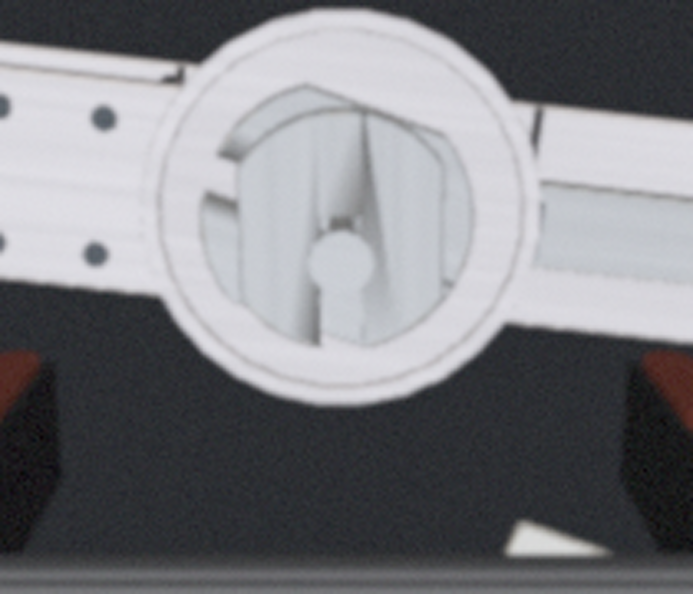

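Request:
{"fn": "jog_arm", "kwargs": {"steps": [[[0, 0, 0, 0, 0, 6.44, -1], [0, 0, 0, 0, 0, 6.44, -1], [0, 0, 0, 0, 0, 6.44, -1], [0, 0, 0, 0, 0, 6.44, -1], [0, 0, 0, 0, 0, 6.44, -1], [0, 0, 0, 0, 0, 6.44, -1], [0, 0, 0, 0, 0, 6.44, -1], [0, 0, 0, 0, 0, 6.44, -1], [0, 0, 0, 0, 0, 6.44, -1], [0, -0.0214, 0.0046, 0, 0, 0, -1], [0, -0.0214, 0.0046, 0, 0, 0, -1], [0, -0.0214, 0.0046, 0, 0, 0, -1], [0, -0.0214, 0.0046, 0, 0, 0, -1], [0, -0.0214, 0.0046, 0, 0, 0, -1], [0, -0.0214, 0.0046, 0, 0, 0, -1], [0, -0.0214, 0.0046, 0, 0, 0, -1], [0, -0.0214, 0.0046, 0, 0, 0, -1], [0, -0.0214, 0.0046, 0, 0, 0, -1], [0, 0, 0, 0, 0, 0, -1], [0, 0, 0, 0, 0, 0, -1]]]}}

```text
t: 36.35
ee_pos: [453.0, -87.7, 327.7]
orientation: [-1.522, -2.746, 0.001]
ft_force: [1.0, 1.2, 0.0]
width: 87.5
```

Run:
```python
from h import *
np.set_printoptions(precision=2,suppress=True)
o,c,im=look('w20'); print(o['qpos'],o['ee_pos'],pose()[2],ctrl.tip_reach)
p0=(455.5,-89,-58)
x,cost,A,m=fitw(im,c,p0,46,37); print(x,cost)
print(tool_delta((x[0],x[1],184.5),x[2]+90))
mm=model(x,46,37,m.shape[0],.5,37,p0);A[...,0]=np.where(abs(mm-.5)<.3,255,A[...,0])
save(cv2.resize(np.hstack([A,np.repeat((m*255).astype(np.uint8)[...,None],3,2)]),(800,400)),'w20f')
```

```text
[-0.22  0.3   2.04  0.    0.8  -0.78] [453.02 -87.69 327.68] 32.061138783908675 182.0
[455.17 -89.28 -60.34] 49.834674865388926
(array([ -2.1,   0.1, 143.6]), 'turn', np.float64(2.41))
```

View pics/w20f.png

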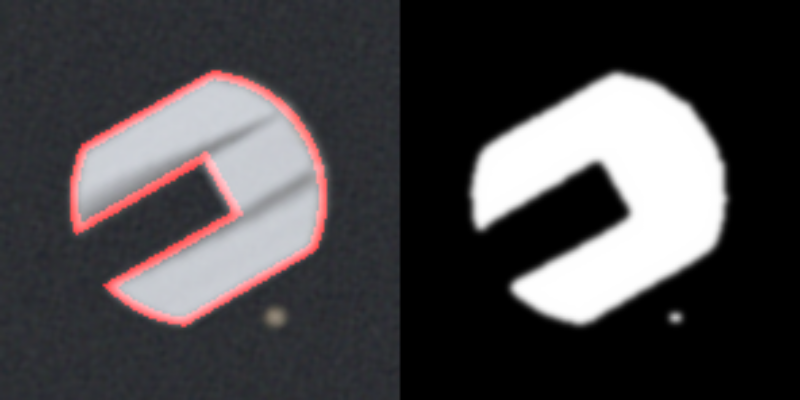

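View pics/w20.png

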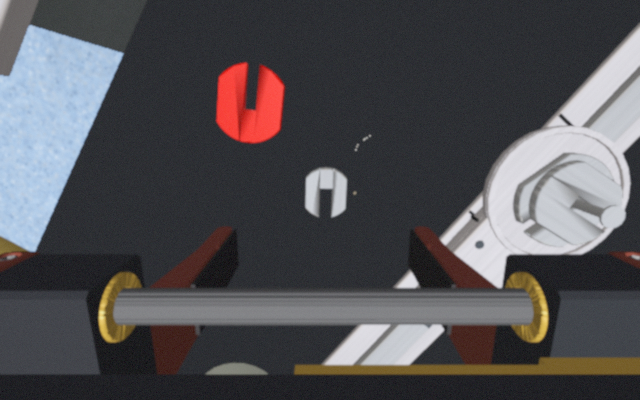

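Request:
{"fn": "jog_arm", "kwargs": {"steps": [[[-0.0021, 0, 0, 0, 0, 2.4, -1], [0, 0, 0.0103, 0, 0, 0, -1], [0, 0, 0.0103, 0, 0, 0, -1], [0, 0, 0.0103, 0, 0, 0, -1], [0, 0, 0.0103, 0, 0, 0, -1], [0, 0, 0.0103, 0, 0, 0, -1], [0, 0, 0.0103, 0, 0, 0, -1], [0, 0, 0.0103, 0, 0, 0, -1], [0, 0, 0.0103, 0, 0, 0, -1], [0, 0, 0.0103, 0, 0, 0, -1], [0, 0, 0.0103, 0, 0, 0, -1], [0, 0, 0.0103, 0, 0, 0, -1], [0, 0, 0.0103, 0, 0, 0, -1], [0, 0, 0.0103, 0, 0, 0, -1], [0, 0, 0.0098, 0, 0, 0, -1], [0, 0, 0, 0, 0, 0, -1], [0, 0, 0, 0, 0, 0, -1]]]}}

```text
t: 37.82
ee_pos: [454.6, -89.2, 184.1]
orientation: [-1.577, -2.716, 0.001]
ft_force: [0.2, 0.0, 0.1]
width: 87.9
```

Request:
{"fn": "jog_arm", "kwargs": {"steps": [[[0, 0, 0, 0, 0, 0, 1], [0, 0, 0, 0, 0, 0, 1], [0, 0, 0, 0, 0, 0, 1], [0, 0, 0, 0, 0, 0, 1], [0, 0, 0, 0, 0, 0, 1], [0, 0, 0, 0, 0, 0, 1], [0, 0, 0, 0, 0, 0, 1], [0, 0, 0, 0, 0, 0, 1], [0, 0, 0, 0, 0, 0, 1], [0, 0, 0, 0, 0, 0, 1]]]}}

```text
t: 38.65
ee_pos: [454.8, -89.2, 184.7]
orientation: [1.578, 2.717, 0.0]
ft_force: [-0.1, 0.3, 0.8]
width: 36.7
```

Request:
{"fn": "jog_arm", "kwargs": {"steps": [[[0, 0, -0.004, 0, 0, 0, 1], [0, 0, -0.012, 0, 0, 0, 1], [0, 0, -0.013, 0, 0, 0, 1], [0, 0, -0.013, 0, 0, 0, 1], [0, 0, -0.013, 0, 0, 0, 1], [0, 0, -0.013, 0, 0, 0, 1], [0, 0, -0.013, 0, 0, 0, 1], [0, 0, -0.013, 0, 0, 0, 1], [0, 0, -0.013, 0, 0, 0, 1], [0, 0, -0.013, 0, 0, 0, 1], [0, 0, 0, 0, 0, 7.03, 1], [0, 0, 0, 0, 0, 7.03, 1], [0, 0, 0, 0, 0, 7.03, 1], [0, 0, 0, 0, 0, 7.03, 1], [0, 0, 0, 0, 0, 7.03, 1], [0, 0, 0, 0, 0, 7.03, 1], [0, 0, 0, 0, 0, 7.03, 1], [0, 0, 0, 0, 0, 7.03, 1], [0, 0, 0, 0, 0, 7.03, 1], [0, 0, 0, 0, 0, 7.03, 1]]]}}

```text
t: 40.32
ee_pos: [454.5, -89.2, 304.7]
orientation: [-2.858, -1.304, 0.001]
ft_force: [-0.2, 1.1, -1.7]
width: 36.3
```

Request:
{"fn": "jog_arm", "kwargs": {"steps": [[[0, 0, 0, 0, 0, 7.03, 1], [0, 0, 0, 0, 0, 7.03, 1], [0, 0, 0, 0, 0, 7.03, 1], [0, 0, 0, 0, 0, 7.03, 1], [0, 0, 0, 0, 0, 7.03, 1], [0, 0, 0, 0, 0, 7.03, 1], [0, 0, 0, 0, 0, 7.03, 1], [0, 0, 0, 0, 0, 7.03, 1], [0, 0, 0, 0, 0, 7.03, 1], [0, 0, 0, 0, 0, 7.03, 1], [0, 0, 0, 0, 0, 7.03, 1], [0, 0, 0, 0, 0, 7.03, 1], [0, 0, 0, 0, 0, 0, 1], [0, 0, 0, 0, 0, 0, 1]]]}}

```text
t: 41.48
ee_pos: [454.6, -89.2, 304.7]
orientation: [2.998, -0.938, -0.001]
ft_force: [-0.3, 0.1, -1.3]
width: 36.8
```

```bash
python3 -c "
from h import *
look('w21');o=pose();print(o[2],o[0]['qpos'],o[0]['width'],o[0]['ft_force'],tool_delta((657,-14.1,305),-125))
"
```

```text
-124.72269617972584 [-2.19432216e-01  3.47946176e-01  2.05010101e+00 -3.55775042e-05
  7.43734250e-01  1.95741568e+00] 36.37198894862419 [ 0.06814925 -0.22585095  0.17630656] (array([ 122.7, -177.6,   -0.3]), 'turn', np.float64(0.28))
```

View pics/w21.png

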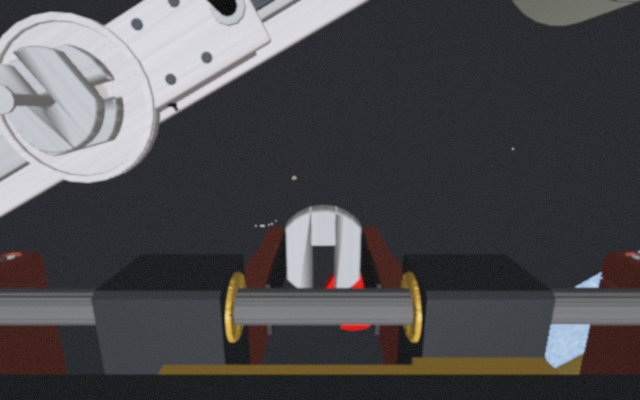

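Weight held well. Move 122.7, −177.6.

Request:
{"fn": "jog_arm", "kwargs": {"steps": [[[0.0102, -0.0148, 0, 0, 0, 0.28, 1], [0.0102, -0.0148, 0, 0, 0, 0, 1], [0.0102, -0.0148, 0, 0, 0, 0, 1], [0.0102, -0.0148, 0, 0, 0, 0, 1], [0.0102, -0.0148, 0, 0, 0, 0, 1], [0.0102, -0.0148, 0, 0, 0, 0, 1], [0.0102, -0.0148, 0, 0, 0, 0, 1], [0.0102, -0.0148, 0, 0, 0, 0, 1], [0.0102, -0.0148, 0, 0, 0, 0, 1], [0.0102, -0.0148, 0, 0, 0, 0, 1], [0.0102, -0.0148, 0, 0, 0, 0, 1], [0.0102, -0.0148, 0, 0, 0, 0, 1], [0, 0, 0, 0, 0, 0, 1], [0, 0, 0, 0, 0, 0, 1]]]}}

```text
t: 42.7
ee_pos: [657.2, -14.4, 304.2]
orientation: [2.995, -0.946, -0.001]
ft_force: [-0.7, -0.3, -1.2]
width: 36.7
```

```bash
python3 -c "
from h import *
look('w22');o=pose();print(o[2],o[0]['qpos'],o[0]['width'],o[0]['ft_force'],tool_delta((657,-14.1,246.2),-125))
c=cam('wrist',o[0]);print(proj(c,(616,14.6,92)),proj(c,(616,14.6,60)))"
```

```text
-125.11092366469086 [-4.04532257e-02  5.86905356e-01  1.61737568e+00 -1.96963344e-04
  9.38900756e-01  2.14326141e+00] 36.73161279452938 [-1.23460935  0.17051275 -1.06193518] (array([ 0.1, -0.8, 57.9]), 'turn', np.float64(-0.11))
[320.75076763 300.6163919 ] [320.96752513 276.97970065]
```

View pics/w22.png

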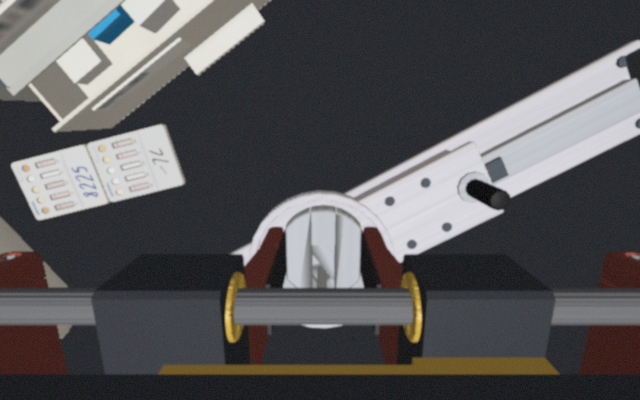

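Request:
{"fn": "jog_arm", "kwargs": {"steps": [[[0, -0.0004, 0.0082, 0, 0, 0, 1], [0, 0, 0.0082, 0, 0, 0, 1], [0, 0, 0.0082, 0, 0, 0, 1], [0, 0, 0.0082, 0, 0, 0, 1], [0, 0, 0.0082, 0, 0, 0, 1], [0, 0, 0.0082, 0, 0, 0, 1], [0, 0, 0.0082, 0, 0, 0, 1], [0, 0, 0, 0, 0, 0, 1], [0, 0, 0, 0, 0, 0, 1], [-0.005, 0, 0, 0, 0, 0, 1], [-0.005, 0, 0, 0, 0, 0, 1], [-0.005, 0, 0, 0, 0, 0, 1], [-0.005, 0, 0, 0, 0, 0, 1], [-0.005, 0, 0, 0, 0, 0, 1], [0, 0, 0, 0, 0, 0, 1]]]}}

```text
t: 44.0
ee_pos: [636.0, 0.8, 247.4]
orientation: [2.994, -0.95, -0.001]
ft_force: [-0.1, 0.6, -0.5]
width: 36.5
```

```bash
python3 -c "
from h import *
look('w23');o=pose();print(o[2],o[0]['ee_pos'],o[0]['width'],o[0]['ft_force'],tool_delta((616,14.6,245),-125))
"
```

```text
-125.19393114124108 [6.36532693e+02 5.21367067e-01 2.47470566e+02] 36.667838655437215 [ 0.18834899 -0.56851974 -0.81795397] (array([-24.9,   0.2,   2.5]), 'turn', np.float64(-0.19))
```

View pics/w23.png

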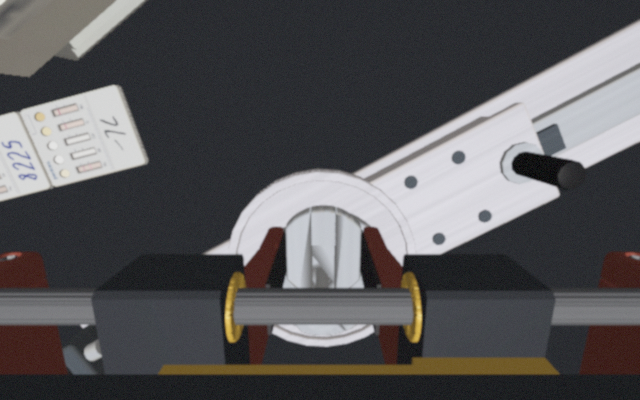

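Request:
{"fn": "jog_arm", "kwargs": {"steps": [[[-0.004, 0, 0, 0, 0, 0, 1], [-0.004, 0, 0, 0, 0, 0, 1], [-0.004, 0, 0, 0, 0, 0, 1], [-0.004, 0, 0, 0, 0, 0, 1], [-0.004, 0, 0, 0, 0, 0, 1], [-0.003, 0, 0, 0, 0, 0, 1], [-0.002, 0, 0, 0, 0, 0, 1], [0, 0, 0.001, 0, 0, 0, 1], [0, 0, 0.001, 0, 0, 0, 1], [0, 0, 0, 0, 0, 0, 1], [0, 0, 0, 0, 0, 0, 1]]]}}

```text
t: 44.97
ee_pos: [616.6, 14.4, 245.2]
orientation: [2.994, -0.951, -0.0]
ft_force: [0.8, -0.7, -1.4]
width: 36.6
```

```bash
python3 -c "
from h import *
look('w24');o=pose();print(o[2],o[0]['ee_pos'],o[0]['width'],o[0]['ft_force'],tool_delta((616,14.6,244.8),-125))
"
```

```text
-125.23516044083672 [616.65379912  14.3921145  245.17497936] 36.678989386510985 [ 0.4775814  -0.30665893 -1.30795564] (array([-0.7,  0.2,  0.4]), 'turn', np.float64(-0.24))
```

View pics/w24.png

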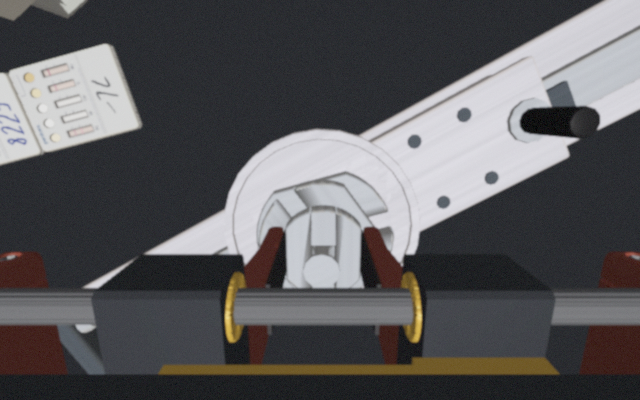

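Request:
{"fn": "jog_arm", "kwargs": {"steps": [[[-0.001, 0, 0.0003, 0, 0, 0, 1], [-0.0005, 0, 0.0003, 0, 0, 0, 1], [0, 0, 0, 0, 0, 0, 1], [0, 0, 0, 0, 0, 0, 1]]]}}

```text
t: 45.35
ee_pos: [615.8, 15.1, 245.0]
orientation: [-2.994, 0.951, -0.003]
ft_force: [3.0, -2.2, -1.0]
width: 36.8
```

Request:
{"fn": "jog_arm", "kwargs": {"steps": [[[0.0004, 0, 0.0004, 0, 0, 0, 1], [0, 0, 0, 0, 0, 0, 1], [0, 0, 0, 0, 0, 0, 1]]]}}

```text
t: 45.6
ee_pos: [616.0, 15.1, 244.7]
orientation: [-2.994, 0.951, -0.002]
ft_force: [1.6, -1.6, 4.0]
width: 36.9
```

Touching below too; release and rise.

Request:
{"fn": "jog_arm", "kwargs": {"steps": [[[0, 0, 0, 0, 0, 0, -0.2], [0, 0, 0, 0, 0, 0, -0.2], [0, 0, 0, 0, 0, 0, -0.2], [0, 0, 0, 0, 0, 0, -0.2], [0, 0, -0.005, 0, 0, 0, -0.2], [0, 0, -0.01, 0, 0, 0, -0.2], [0, 0, -0.015, 0, 0, 0, -0.2], [0, 0, -0.015, 0, 0, 0, -0.2], [0, 0, -0.015, 0, 0, 0, -1], [0, 0, -0.015, 0, 0, 0, -1], [0, 0, -0.015, 0, 0, 0, -1], [0, 0, -0.015, 0, 0, 0, -1], [0, 0, -0.015, 0, 0, 0, -1], [0, 0, -0.015, 0, 0, 0, -1], [0, 0, 0, 0, 0, 0, -1], [0, 0, 0, 0, 0, 0, -1]]]}}

```text
t: 46.93
ee_pos: [615.8, 15.2, 380.6]
orientation: [-2.994, 0.95, -0.004]
ft_force: [0.7, 0.4, -0.1]
width: 87.6
```

Run:
```python
from h import *
np.set_printoptions(precision=2,suppress=True)
o,c,im=look('w25'); print(o['qpos'],o['ee_pos'],pose()[2])
save(cv2.resize(im[90:300,220:430],None,fx=2.8,fy=2.8,interpolation=2),'w25c')
for n in('top','scene'): 
  im=ctrl.get_image(n);save(im,n+'25')
  for th in('cover_knob','cover_rim'):
    for d in ctrl.landmark_of(th,n)[:2]: print(n,th,d['uv'],d['p'],atz(cam(n),d['uv'],79 if 'kn' in th else 0))
```

```text
[0.01 0.44 1.67 0.   1.03 2.19] [615.78  15.17 380.62] -125.22556222857645
top cover_knob [439.2, 204.6] 0.76 [ 500.4  -333.04   79.  ]
top cover_rim [432.3, 213.5] 0.77 [ 490.55 -334.41    0.  ]
scene cover_knob [420.6, 290.0] 0.74 [ 461.37 -358.81   79.  ]
scene cover_knob [423.5, 270.5] 0.7 [ 504.17 -332.96   79.  ]
scene cover_rim [421.2, 289.7] 0.65 [ 507.46 -340.35    0.  ]
```

View pics/w25c.png

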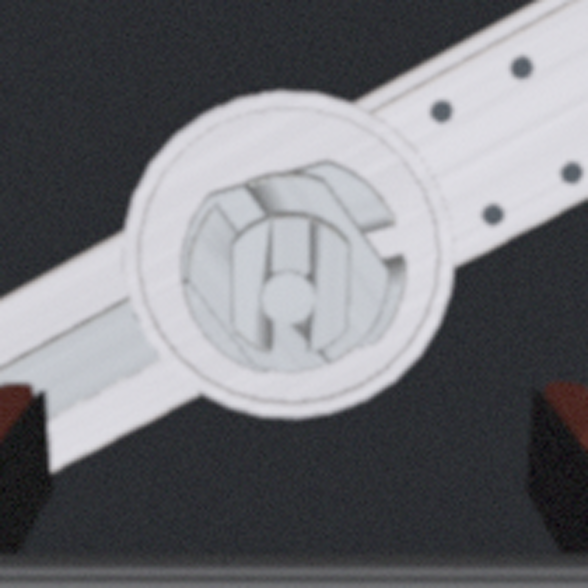

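View pics/scene25.png

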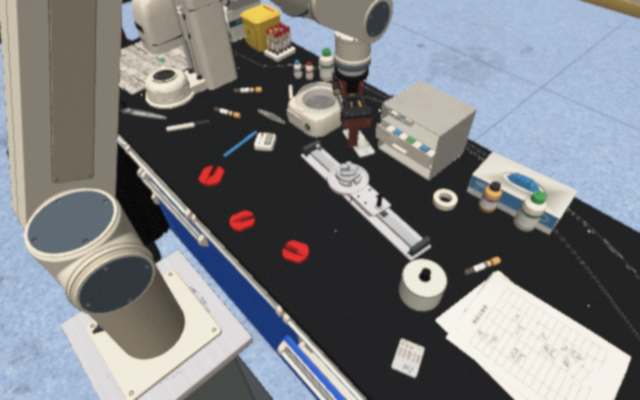

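Request:
{"fn": "jog_arm", "kwargs": {"steps": [[[0, 0, 0, 0, 0, -6.9, -1], [0, 0, 0, 0, 0, -6.9, -1], [0, 0, 0, 0, 0, -6.9, -1], [0, 0, 0, 0, 0, -6.9, -1], [0, 0, 0, 0, 0, -6.9, -1], [0, 0, 0, 0, 0, -6.9, -1], [0, 0, 0, 0, 0, -6.9, -1], [0, 0, 0, 0, 0, -6.9, -1], [0, 0, 0, 0, 0, -6.9, -1], [0, 0, 0, 0, 0, -6.9, -1], [0, 0, 0, 0, 0, -6.9, -1], [0, 0, 0, 0, 0, -6.9, -1], [0, 0, 0, 0, 0, -6.9, -1], [0, 0, 0, 0, 0, 0, -1]]]}}

```text
t: 48.45
ee_pos: [615.6, 15.1, 378.8]
orientation: [-2.79, -1.444, 0.001]
ft_force: [-0.4, 0.7, 0.6]
width: 87.8
```

Request:
{"fn": "jog_arm", "kwargs": {"steps": [[[-0.027, 0.0081, 0, 0, 0, 0, -1], [-0.027, 0.0081, 0, 0, 0, 0, -1], [-0.027, 0.0081, 0, 0, 0, 0, -1], [-0.027, 0.0081, 0, 0, 0, 0, -1], [-0.027, 0.0081, 0, 0, 0, 0, -1], [-0.027, 0.0081, 0, 0, 0, 0, -1], [-0.027, 0.0081, 0, 0, 0, 0, -1], [-0.027, 0.0081, 0, 0, 0, 0, -1], [-0.027, 0.0081, 0, 0, 0, 0, -1], [-0.027, 0.0081, 0, 0, 0, 0, -1], [-0.027, 0.0081, 0, 0, 0, 0, -1], [-0.027, 0.0081, 0, 0, 0, 0, -1], [-0.027, 0.0081, 0, 0, 0, 0, -1], [0, 0, 0, 0, 0, 0, -1], [0, 0, 0, 0, 0, 0, -1]]]}}

```text
t: 49.7
ee_pos: [496.9, -332.8, 378.9]
orientation: [-2.797, -1.43, 0.0]
ft_force: [-0.2, 0.6, -0.8]
width: 87.5
```

Run:
```python
from h import *
np.set_printoptions(precision=2,suppress=True)
o,c,im=look('w26'); print(o['qpos'],o['ee_pos'],pose()[2])
for th in('cover_knob','cover_rim'):
    for d in ctrl.landmark_of(th,'wrist')[:2]: print(th,d['uv'],d['p'],atz(c,d['uv'],79 if 'kn' in th else 0))
# circle fits on cover top (z66,D97) 
for d in ctrl.trace('cover','wrist')[:1]: print(d['bbox'],d['p'])
```

```text
[-0.61  0.41  1.71  0.    1.02  0.02] [ 496.86 -332.79  378.94] -35.743680506284434
cover_knob [332.4, 197.6] 0.71 [ 500.49 -340.11   79.  ]
[276.2, 133.7, 382.0, 244.7] 0.91
```

View pics/w26.png

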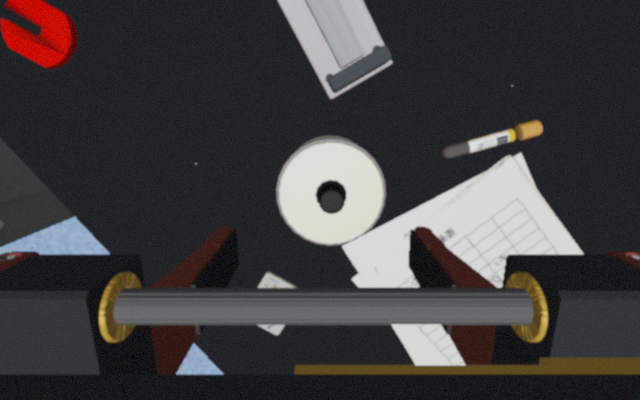

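```bash
cat >> h.py <<'E'
def fitc(im,c,center,z,r,rng=7,th=-4,res=.25):
    A=rect(im,c,center,z,r+rng+8,res)
    g=cv2.GaussianBlur(cv2.cvtColor(A,cv2.COLOR_RGB2GRAY),(0,0),3).astype(np.float32);n=g.shape[0];pts=[]
    for a in np.radians(np.arange(0,360,3)):
        rr=np.arange(r-rng,r+rng,.25);X=n/2-.5+rr*np.cos(a)/res;Y=n/2-.5+rr*np.sin(a)/res
        v=cv2.remap(g,Y.astype(np.float32)[None],X.astype(np.float32)[None],1)[0]
        d=np.diff(v);k=np.argmin(d) if th<0 else np.argmax(d)
        if abs(d[k])>abs(th): pts.append((center[0]+rr[k]*np.cos(a),center[1]+rr[k]*np.sin(a)))
    pts=np.array(pts)
    f=least_squares(lambda p:np.hypot(pts[:,0]-p[0],pts[:,1]-p[1])-p[2],[*center,r],loss='soft_l1',f_scale=.5)
    return f.x,len(pts),np.median(abs(f.fun)),A
E
python3 - <<'E'
from h import *
np.set_printoptions(precision=2,suppress=True)
o,c,im=look('w27')
p=atz(c,(331,190.5),66);print(p)
for i in range(2):
    x,n,e,A=fitc(im,c,p[:2],66,48.5); print(x,n,e);p=x
k,n,e,B=fitc(im,c,p[:2],90,11,rng=5,th=2);print('knob',k,n,e)
save(cv2.resize(B,(500,500)),'w27k')
print(tool_delta((x[0],x[1],251),-35.7))
E
```

```text
[ 502.56 -334.79   66.  ]
[ 500.02 -338.17   48.76] 120 0.5226888174454629
[ 499.82 -338.68   48.57] 119 0.2634141013121365
knob [ 501.31 -336.31   12.61] 120 0.5861002810957547
(array([ -5.4,   6.3, 128.2]), 'turn', np.float64(0.21))
```

View pics/w27k.png

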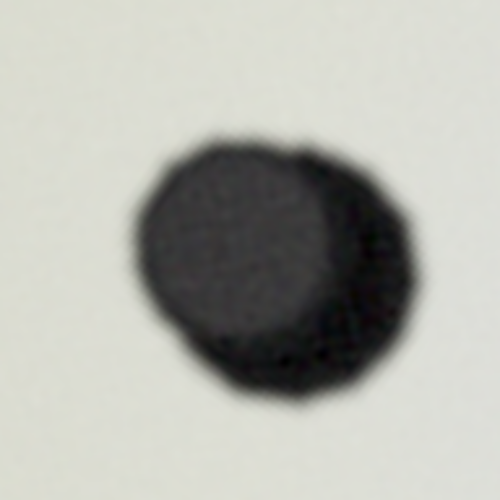

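Request:
{"fn": "jog_arm", "kwargs": {"steps": [[[-0.006, 0.0063, 0, 0, 0, 0, -1], [0, 0, 0.0098, 0, 0, 0, -1], [0, 0, 0.0098, 0, 0, 0, -1], [0, 0, 0.0098, 0, 0, 0, -1], [0, 0, 0.0098, 0, 0, 0, -1], [0, 0, 0.0098, 0, 0, 0, -1], [0, 0, 0.0098, 0, 0, 0, -1], [0, 0, 0.0098, 0, 0, 0, -1], [0, 0, 0.0098, 0, 0, 0, -1], [0, 0, 0.0098, 0, 0, 0, -1], [0, 0, 0.0098, 0, 0, 0, -1], [0, 0, 0.0098, 0, 0, 0, -1], [0, 0, 0.0098, 0, 0, 0, -1], [0, 0, 0.0098, 0, 0, 0, -1], [0, 0, 0, 0, 0, 0, -1], [0, 0, 0, 0, 0, 0, -1]]]}}

```text
t: 51.28
ee_pos: [498.9, -340.2, 251.1]
orientation: [-2.792, -1.437, 0.001]
ft_force: [0.6, 0.4, 0.1]
width: 87.8
```

Request:
{"fn": "jog_arm", "kwargs": {"steps": [[[0, 0, 0, 0, 0, 0, 1], [0, 0, 0, 0, 0, 0, 1], [0, 0, 0, 0, 0, 0, 1], [0, 0, 0, 0, 0, 0, 1], [0, 0, 0, 0, 0, 0, 1], [0, 0, 0, 0, 0, 0, 1], [0, 0, 0, 0, 0, 0, 1], [0, 0, 0, 0, 0, 0, 1], [0, 0, 0, 0, 0, 0, 1], [0, 0, 0, 0, 0, 0, 1], [0, 0, 0, 0, 0, 0, 1], [0, 0, 0, 0, 0, 0, 1], [0, 0, 0, 0, 0, 0, 1]]]}}

```text
t: 52.37
ee_pos: [499.1, -340.3, 251.9]
orientation: [2.793, 1.438, 0.0]
ft_force: [0.1, -0.9, -0.7]
width: 21.1
```

Request:
{"fn": "jog_arm", "kwargs": {"steps": [[[0, 0, -0.004, 0, 0, 0, 1], [0, 0, -0.012, 0, 0, 0, 1], [0, 0, -0.013, 0, 0, 0, 1], [0, 0, -0.013, 0, 0, 0, 1], [0, 0, -0.013, 0, 0, 0, 1], [0, 0, -0.013, 0, 0, 0, 1], [0, 0, -0.013, 0, 0, 0, 1], [0, 0, -0.013, 0, 0, 0, 1], [0, 0, -0.013, 0, 0, 0, 1], [0, 0, -0.013, 0, 0, 0, 1], [0, 0, 0, 0, 0, 0, 1]]]}}

```text
t: 53.28
ee_pos: [499.7, -340.7, 375.3]
orientation: [2.789, 1.436, 0.003]
ft_force: [-0.0, 0.3, -3.1]
width: 21.6
```

Request:
{"fn": "jog_arm", "kwargs": {"steps": [[[0.0254, -0.0079, 0, 0, 0, 0, 1], [0.0254, -0.0079, 0, 0, 0, 0, 1], [0.0254, -0.0079, 0, 0, 0, 0, 1], [0.0254, -0.0079, 0, 0, 0, 0, 1], [0.0254, -0.0079, 0, 0, 0, 0, 1], [0.0254, -0.0079, 0, 0, 0, 0, 1], [0.0254, -0.0079, 0, 0, 0, 0, 1], [0.0254, -0.0079, 0, 0, 0, 0, 1], [0.0254, -0.0079, 0, 0, 0, 0, 1], [0.0254, -0.0079, 0, 0, 0, 0, 1], [0.0254, -0.0079, 0, 0, 0, 0, 1], [0.0254, -0.0079, 0, 0, 0, 0, 1], [0.0254, -0.0079, 0, 0, 0, 0, 1], [0.0254, -0.0079, 0, 0, 0, 0, 1], [0, 0, 0, 0, 0, 0, 1], [0, 0, 0, 0, 0, 0, 1]]]}}

```text
t: 54.62
ee_pos: [615.7, 14.7, 371.4]
orientation: [-2.791, -1.441, 0.001]
ft_force: [0.0, 0.2, -1.5]
width: 21.1
```

Run:
```python
from h import *
np.set_printoptions(precision=2,suppress=True)
o,c,im=look('w28');print(o['ee_pos'],pose()[2],o['width'],o['ft_force'],tool_delta((615.5,14.0,285),pose()[2]))
im=ctrl.get_image('scene');save(cv2.resize(im[60:260,250:450],None,fx=3,fy=3,interpolation=2),'s28')
```

```text
[615.72  14.66 371.37] -35.44843643503827 21.139941705451477 [ 0.    0.24 -1.48] (array([ 0.3, -0.1, 86.3]), 'turn', np.float64(0.0))
```

View pics/w28.png

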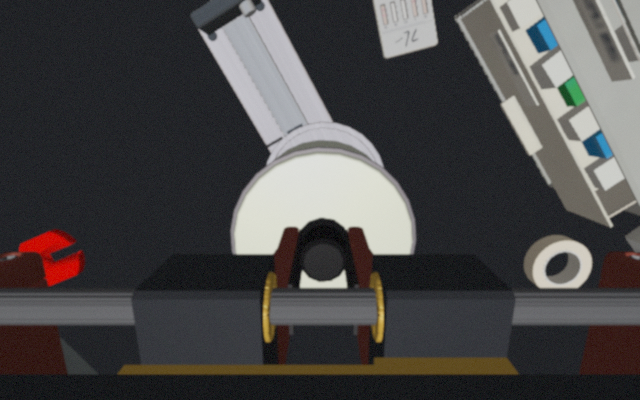

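View pics/s28.png

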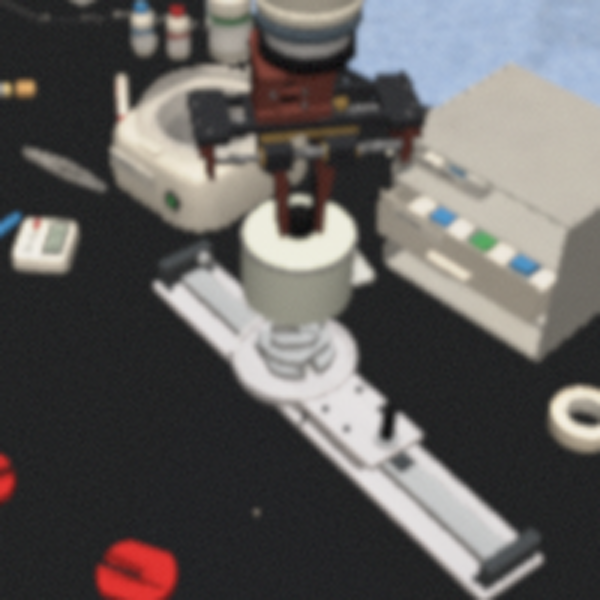

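Run:
```python
from h import *
np.set_printoptions(precision=2,suppress=True)
o,c,im=look('w29')
K,Rm,oo=c
# arc pixels: outline of cover top edge, columns left/right/top
g=cv2.cvtColor(im,cv2.COLOR_RGB2GRAY)
ed=cv2.Canny(cv2.GaussianBlur(g,(0,0),1),25,60)
for z in (182,185.8,189):
    best=[]
    v,u=np.nonzero(ed[140:250,225:420]);v+=140;u+=225
    P=np.array([atz(c,(a,b),z)[:2] for a,b in zip(u,v)])
    f=None
    ctr=o['ee_pos'][:2];sel=abs(np.hypot(*(P-ctr).T)-48.5)<6
    Q=P[sel]
    f=least_squares(lambda p:np.hypot(Q[:,0]-p[0],Q[:,1]-p[1])-p[2],[*ctr,48.5],loss='cauchy',f_scale=.4)
    print(z,f.x,len(Q),np.median(abs(f.fun)),f.x[:2]-ctr)
```

```text
182 [614.55  13.5   49.43] 851 1.9675092697188674 [-0.78  0.39]
185.8 [615.42  14.7   48.32] 848 1.917465830605309 [0.09 1.59]
189 [616.15  15.71  47.39] 848 1.8779544257457843 [0.82 2.61]
```

Request:
{"fn": "jog_arm", "kwargs": {"steps": [[[0.0003, 0, 0.008, 0, 0, 0, 1], [0, 0, 0.008, 0, 0, 0, 1], [0, 0, 0.008, 0, 0, 0, 1], [0, 0, 0.008, 0, 0, 0, 1], [0, 0, 0.008, 0, 0, 0, 1], [0, 0, 0.008, 0, 0, 0, 1], [0, 0, 0.008, 0, 0, 0, 1], [0, 0, 0.008, 0, 0, 0, 1], [0, 0, 0.008, 0, 0, 0, 1], [0, 0, 0.006, 0, 0, 0, 1], [0, 0, 0, 0, 0, 0, 1], [0, 0, 0, 0, 0, 0, 1]]]}}

```text
t: 55.77
ee_pos: [615.8, 13.7, 293.5]
orientation: [-2.793, -1.438, 0.001]
ft_force: [-0.3, -0.0, -2.1]
width: 21.5
```

Run:
```python
from h import *
np.set_printoptions(precision=2,suppress=True)
o,c,im=look('w30');print(o['ee_pos'],pose()[2],o['width'],o['ft_force'])
im=ctrl.get_image('scene');save(cv2.resize(im[60:260,250:450],None,fx=3,fy=3,interpolation=2),'s30')
```

```text
[615.81  13.69 293.46] -35.524135299157486 21.469822919935265 [-0.27 -0.03 -2.12]
```

View pics/w30.png

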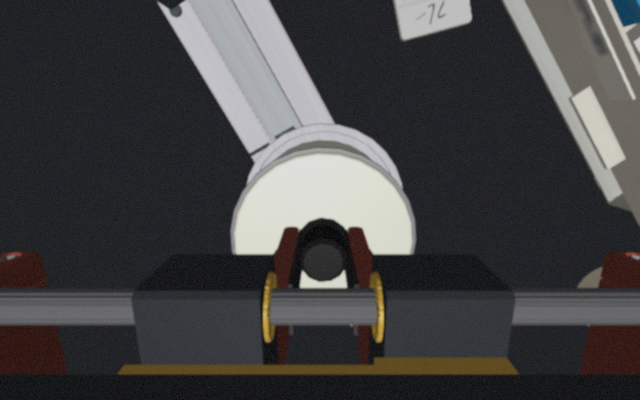

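View pics/s30.png

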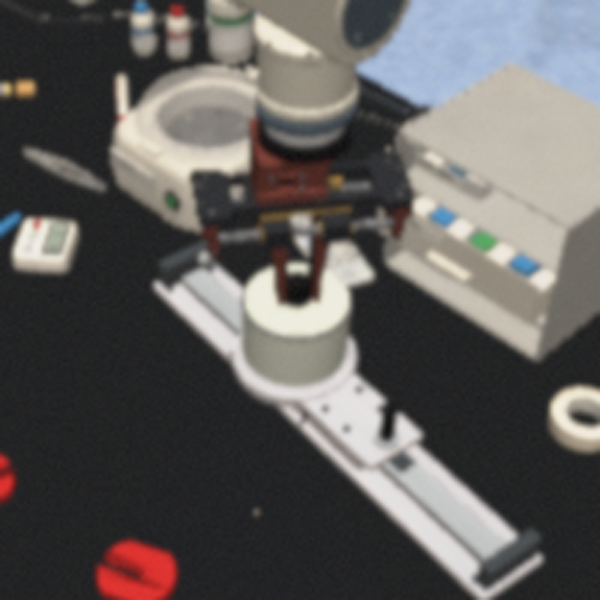

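Request:
{"fn": "jog_arm", "kwargs": {"steps": [[[0, 0, 0.003, 0, 0, 0, 1], [0, 0, 0.002, 0, 0, 0, 1], [0, 0, 0.002, 0, 0, 0, 1], [0, 0, 0.001, 0, 0, 0, 1], [0, 0, 0, 0, 0, 0, 1]]]}}

```text
t: 56.28
ee_pos: [615.8, 13.6, 285.6]
orientation: [-2.793, -1.438, 0.001]
ft_force: [-0.1, 0.2, -1.6]
width: 21.4
```

Request:
{"fn": "jog_arm", "kwargs": {"steps": [[[0, 0, 0.0006, 0, 0, 0, 1], [0, 0, 0, 0, 0, 0, 1], [0, 0, 0, 0, 0, 0, 1]]]}}

```text
t: 56.53
ee_pos: [615.9, 13.6, 285.3]
orientation: [2.793, 1.438, 0.0]
ft_force: [-0.4, -0.5, -2.0]
width: 21.7
```

Request:
{"fn": "jog_arm", "kwargs": {"steps": [[[0, 0, 0.0006, 0, 0, 0, 1], [0, 0, 0, 0, 0, 0, 1], [0, 0, 0, 0, 0, 0, 1]]]}}

```text
t: 56.78
ee_pos: [616.0, 13.6, 284.8]
orientation: [2.793, 1.438, 0.001]
ft_force: [-0.7, 0.3, -0.7]
width: 21.5
```

Request:
{"fn": "jog_arm", "kwargs": {"steps": [[[0, 0, 0.0006, 0, 0, 0, 1], [0, 0, 0, 0, 0, 0, 1], [0, 0, 0, 0, 0, 0, 1]]]}}

```text
t: 57.03
ee_pos: [616.0, 13.7, 284.8]
orientation: [2.793, 1.438, 0.001]
ft_force: [-1.7, 0.6, 5.8]
width: 21.5
```

Contact. Release gently and rise.

Request:
{"fn": "jog_arm", "kwargs": {"steps": [[[0, 0, 0, 0, 0, 0, 0.2], [0, 0, 0, 0, 0, 0, 0.2], [0, 0, 0, 0, 0, 0, 0.2], [0, 0, 0, 0, 0, 0, 0.2], [0, 0, 0, 0, 0, 0, 0.2], [0, 0, -0.005, 0, 0, 0, 0.2], [0, 0, -0.01, 0, 0, 0, 0.2], [0, 0, -0.015, 0, 0, 0, 0.2], [0, 0, -0.015, 0, 0, 0, -1], [0, 0, -0.015, 0, 0, 0, -1], [0, 0, -0.015, 0, 0, 0, -1], [0, 0, -0.015, 0, 0, 0, -1], [0, 0, -0.015, 0, 0, 0, -1], [0, 0, 0, 0, 0, 0, -1], [0, 0, 0, 0, 0, 0, -1]]]}}

```text
t: 58.28
ee_pos: [616.0, 13.7, 390.4]
orientation: [2.792, 1.437, 0.004]
ft_force: [-0.2, -0.0, 0.4]
width: 78.4
```

Run:
```python
from h import *
np.set_printoptions(precision=2,suppress=True)
o,c,im=look('w31');print(o['ee_pos'],pose()[2],o['width'],o['ft_force'])
x,n,e,A=fitc(im,c,(616,14.6),99,48.5,th=-3);print('z99',x,n,e)
save(im[80:320,180:470].repeat(2,0).repeat(2,1),'w31c')
im=ctrl.get_image('scene');save(cv2.resize(im[100:260,270:430],None,fx=3.5,fy=3.5,interpolation=2),'s31')
```

```text
[616.    13.67 390.43] -35.52735310759481 78.40246730488754 [-0.22 -0.01  0.37]
z99 [614.98  14.69  47.37] 120 1.0180226935991428
```

View pics/w31c.png

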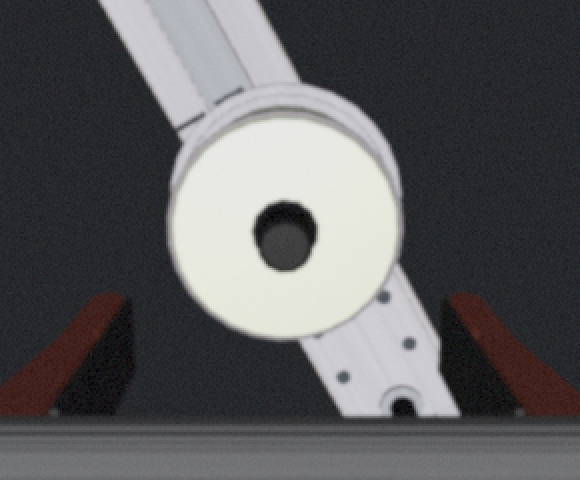

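View pics/s31.png

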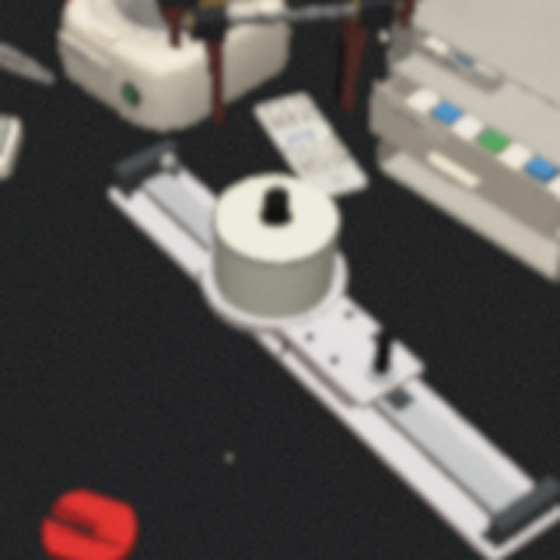

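Request:
{"fn": "jog_arm", "kwargs": {"steps": [[[0, 0, 0, 0, 0, -7, -1], [0, 0, 0, 0, 0, -7, -1], [0, 0, 0, 0, 0, -7, -1], [0, 0, 0, 0, 0, -7, -1], [0, 0, 0, 0, 0, -7, -1], [0, 0, 0, 0, 0, -7, -1], [0, 0, 0, 0, 0, -7, -1], [0, 0, 0, 0, 0, -7, -1], [0, 0, 0, 0, 0, -7, -1], [0, 0, 0, 0, 0, -7, -1], [0, 0, 0, 0, 0, -7, -1], [0, 0, 0, 0, 0, -7, -1], [0, 0, 0, 0, 0, -7, -1], [0, 0, 0, 0, 0, -7, -1], [0, 0, 0, 0, 0, -7, -1], [0, 0, 0, 0, 0, -7, -1], [0, 0, 0, 0, 0, -7, -1], [0, 0, 0, 0, 0, 0, -1]]]}}

```text
t: 59.88
ee_pos: [615.5, 13.6, 387.8]
orientation: [-0.172, -3.135, 0.0]
ft_force: [0.6, 0.5, -0.1]
width: 87.6
```

Request:
{"fn": "jog_arm", "kwargs": {"steps": [[[0, -0.0161, 0, 0, 0, 0, -1], [0, -0.0161, 0, 0, 0, 0, -1], [0, -0.0161, 0, 0, 0, 0, -1], [0, -0.0161, 0, 0, 0, 0, -1], [0, -0.0161, 0, 0, 0, 0, -1], [0, -0.0161, 0, 0, 0, 0, -1], [0, -0.0161, 0, 0, 0, 0, -1], [0, -0.0161, 0, 0, 0, 0, -1], [0, 0, 0, 0, 0, 0, -1], [0, 0, 0, 0, 0, 0, -1]]]}}

```text
t: 60.72
ee_pos: [601.0, -114.8, 388.4]
orientation: [-0.186, -3.135, -0.001]
ft_force: [0.3, -0.3, -0.5]
width: 87.9
```

Run:
```python
from h import *
np.set_printoptions(precision=2,suppress=True)
o,c,im=look('w32');print(o['ee_pos'],pose()[2],o['qpos'],o['width'])
for d in ctrl.landmark_of('push_post','wrist')[:2]: print(d['uv'],d['p'],atz(c,d['uv'],56))
print(tool_delta((601.3,-114.6,230),83.5), proj(c,(601.3,-114.6,76)))
```

```text
[ 600.95 -114.77  388.36] 83.30727265745112 [-0.21  0.42  1.67  0.    1.05 -1.66] 87.905385980737
[324.4, 191.8] 0.8 [ 605.35 -113.99   56.  ]
[391.6, 178.4] 0.38 [600.   -49.74  56.  ]
(array([ -0.3,  -0.8, 158.6]), 'turn', np.float64(-0.12)) [323.29 192.47]
```

View pics/w32.png

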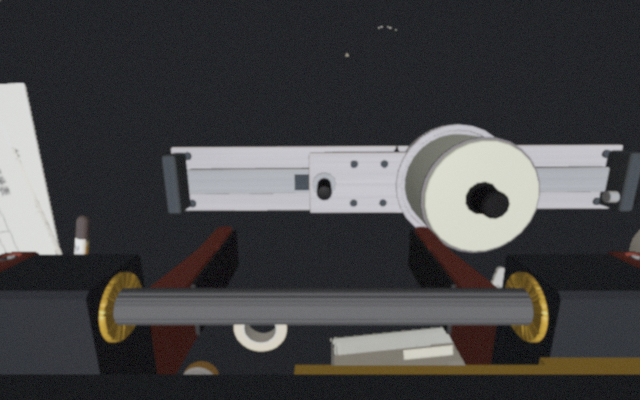

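Request:
{"fn": "jog_arm", "kwargs": {"steps": [[[0, 0, 0.01, 0, 0, -0.2, -1], [0, 0, 0.01, 0, 0, 0, -1], [0, 0, 0.01, 0, 0, 0, -1], [0, 0, 0.01, 0, 0, 0, -1], [0, 0, 0.01, 0, 0, 0, -1], [0, 0, 0.01, 0, 0, 0, -1], [0, 0, 0.01, 0, 0, 0, -1], [0, 0, 0.01, 0, 0, 0, 0.3], [0, 0, 0.01, 0, 0, 0, 0.3], [0, 0, 0.01, 0, 0, 0, 0.3], [0, 0, 0.01, 0, 0, 0, 0.3], [0, 0, 0.01, 0, 0, 0, 0.3], [0, 0, 0.01, 0, 0, 0, 0.3], [0, 0, 0.01, 0, 0, 0, 0.3], [0, 0, 0.01, 0, 0, 0, 0.3], [0, 0, 0.008, 0, 0, 0, 0.3], [0, 0, 0, 0, 0, 0, 0.3], [0, 0, 0, 0, 0, 0, 0.3]]]}}

```text
t: 62.32
ee_pos: [601.1, -114.3, 230.5]
orientation: [-0.173, -3.136, -0.0]
ft_force: [0.2, 0.2, 0.3]
width: 30.6
```

Request:
{"fn": "jog_arm", "kwargs": {"steps": [[[0, 0, 0, 0, 0, 0, 1], [0, 0, 0, 0, 0, 0, 1], [0, 0, 0, 0, 0, 0, 1], [0, 0, 0, 0, 0, 0, 1], [0, 0, 0, 0, 0, 0, 1], [0, 0, 0, 0, 0, 0, 1], [0, 0, 0, 0, 0, 0, 1], [0, 0, 0, 0, 0, 0, 1]]]}}

```text
t: 62.98
ee_pos: [601.5, -114.2, 231.6]
orientation: [0.173, 3.136, 0.0]
ft_force: [-0.7, 1.5, 5.7]
width: 13.6
```

Request:
{"fn": "jog_arm", "kwargs": {"steps": [[[0, 0.002, 0, 0, 0, 0, 1], [0, 0.003, 0, 0, 0, 0, 1], [0, 0.004, 0, 0, 0, 0, 1], [0, 0.005, 0, 0, 0, 0, 1], [0, 0.006, 0, 0, 0, 0, 1], [0, 0.006, 0, 0, 0, 0, 1], [0, 0.006, 0, 0, 0, 0, 1], [0, 0.006, 0, 0, 0, 0, 1], [0, 0.006, 0, 0, 0, 0, 1], [0, 0.006, 0, 0, 0, 0, 1], [0, 0.006, 0, 0, 0, 0, 1], [0, 0.006, 0, 0, 0, 0, 1], [0, 0.006, 0, 0, 0, 0, 1], [0, 0.006, 0, 0, 0, 0, 1], [0, 0.006, 0, 0, 0, 0, 1], [0, 0.006, 0, 0, 0, 0, 1], [0, 0.005, 0, 0, 0, 0, 1], [0, 0.004, 0, 0, 0, 0, 1], [0, 0.003, 0, 0, 0, 0, 1], [0, 0, 0, 0, 0, 0, 1]]]}}

```text
t: 64.65
ee_pos: [612.4, -17.1, 231.7]
orientation: [0.173, 3.135, -0.001]
ft_force: [-0.7, -0.7, 5.7]
width: 13.5
```

Run:
```python
from h import *
np.set_printoptions(precision=2,suppress=True)
o,c,im=look('w33');print(o['ee_pos'],pose()[2],o['ft_force'],o['width'])
```

```text
[612.41 -17.12 231.67] 83.68832129944242 [-0.69 -0.74  5.67] 13.530586450350064
```

View pics/w33.png

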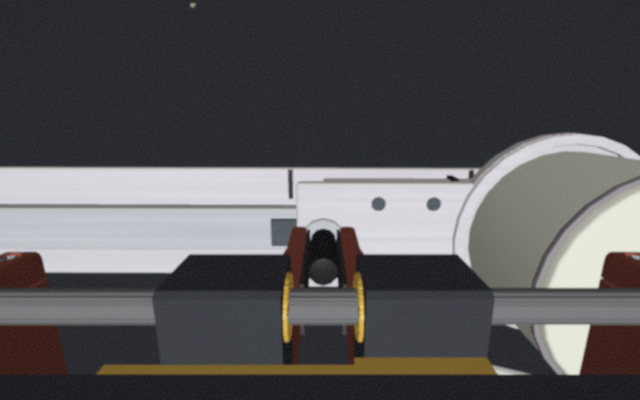

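Request:
{"fn": "jog_arm", "kwargs": {"steps": [[[0, 0.003, 0, 0, 0, 0, 1], [0, 0.003, 0, 0, 0, 0, 1], [0, 0.002, 0, 0, 0, 0, 1], [0, 0.001, 0, 0, 0, 0, 1], [0, 0, 0, 0, 0, 0, 1], [0, 0, 0, 0, 0, 0, 1]]]}}

```text
t: 65.2
ee_pos: [613.4, -8.5, 231.7]
orientation: [0.173, 3.136, -0.001]
ft_force: [0.2, -2.5, 5.6]
width: 13.3
```

Request:
{"fn": "jog_arm", "kwargs": {"steps": [[[0, 0.0015, 0, 0, 0, 0, 1], [0, 0, 0, 0, 0, 0, 1], [0, 0, 0, 0, 0, 0, 1]]]}}

```text
t: 65.45
ee_pos: [613.6, -6.8, 231.7]
orientation: [0.173, 3.135, -0.001]
ft_force: [0.1, 0.1, 5.0]
width: 13.4
```

Request:
{"fn": "jog_arm", "kwargs": {"steps": [[[0, 0.0015, 0, 0, 0, 0, 1], [0, 0, 0, 0, 0, 0, 1], [0, 0, 0, 0, 0, 0, 1]]]}}

```text
t: 65.7
ee_pos: [613.7, -5.3, 231.7]
orientation: [0.173, 3.135, -0.001]
ft_force: [-0.7, 0.0, 5.7]
width: 13.5
```

Request:
{"fn": "jog_arm", "kwargs": {"steps": [[[0, 0.0015, 0, 0, 0, 0, 1], [0, 0, 0, 0, 0, 0, 1], [0, 0, 0, 0, 0, 0, 1]]]}}

```text
t: 65.95
ee_pos: [613.9, -3.7, 231.7]
orientation: [0.173, 3.135, -0.0]
ft_force: [0.7, 0.4, 5.1]
width: 13.8
```

Request:
{"fn": "jog_arm", "kwargs": {"steps": [[[0, 0.0015, 0, 0, 0, 0, 1], [0, 0, 0, 0, 0, 0, 1], [0, 0, 0, 0, 0, 0, 1]]]}}

```text
t: 66.2
ee_pos: [614.1, -2.4, 231.7]
orientation: [0.173, 3.135, -0.001]
ft_force: [-0.0, -1.5, 5.7]
width: 13.3
```

Run:
```python
from h import *
np.set_printoptions(precision=2,suppress=True)
o,c,im=look('w34');print(o['ee_pos'],pose()[2],o['ft_force'],o['width'])
save(cv2.resize(im[140:240,400:520],None,fx=6,fy=6,interpolation=2),'w34c')
im=ctrl.get_image('scene');save(cv2.resize(im[100:260,270:430],None,fx=3.5,fy=3.5,interpolation=2),'s34')
```

```text
[614.06  -2.41 231.66] 83.68160026030101 [-0.   -1.53  5.67] 13.347646453437546
```

View pics/w34c.png

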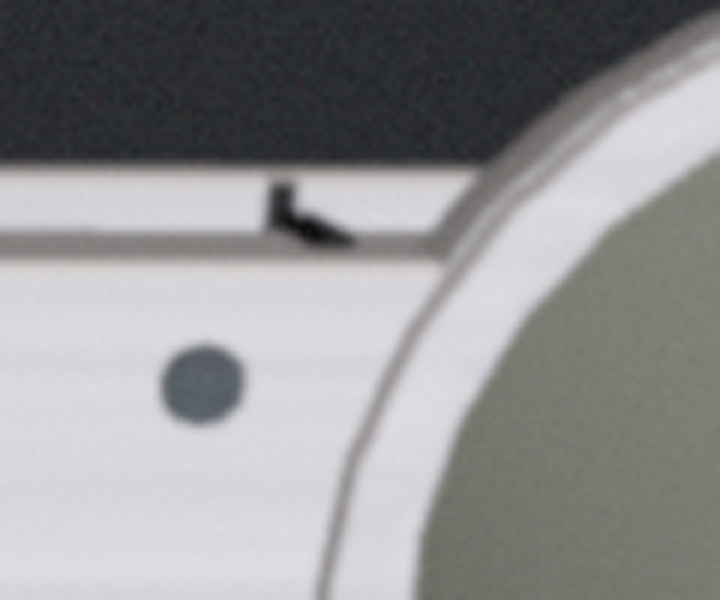

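View pics/s34.png

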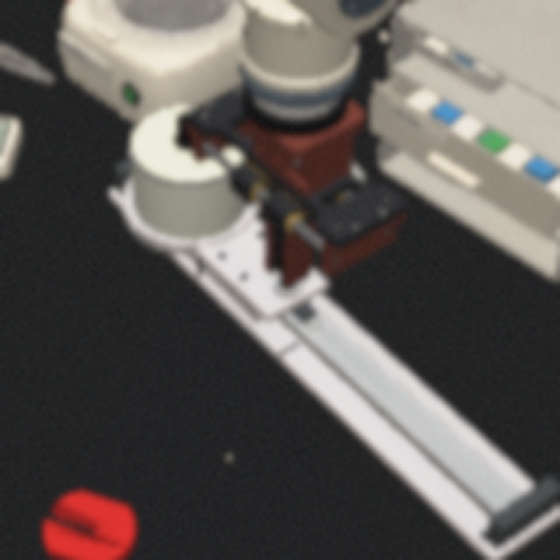

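Request:
{"fn": "jog_arm", "kwargs": {"steps": [[[0, 0.0015, 0, 0, 0, 0, 1], [0, 0, 0, 0, 0, 0, 1], [0, 0, 0, 0, 0, 0, 1]]]}}

```text
t: 66.55
ee_pos: [614.1, -2.0, 231.7]
orientation: [0.172, 3.136, -0.004]
ft_force: [0.3, -9.2, 5.8]
width: 13.3
```

Request:
{"fn": "jog_arm", "kwargs": {"steps": [[[0, 0.0015, 0, 0, 0, 0, 1], [0, 0, 0, 0, 0, 0, 1], [0, 0, 0, 0, 0, 0, 1]]]}}

```text
t: 66.8
ee_pos: [614.2, -1.6, 231.7]
orientation: [0.172, 3.136, -0.006]
ft_force: [-1.1, -16.6, 5.6]
width: 13.1
```

Run:
```python
from h import *
np.set_printoptions(precision=2,suppress=True)
o,c,im=look('w35');print(o['ee_pos'],pose()[2],o['ft_force'],o['width'])
save(cv2.resize(im[140:240,400:520],None,fx=6,fy=6,interpolation=2),'w35c')
```

```text
[614.22  -1.65 231.7 ] 83.71659179930833 [ -1.13 -16.63   5.61] 13.101667507225729
```

View pics/w35c.png

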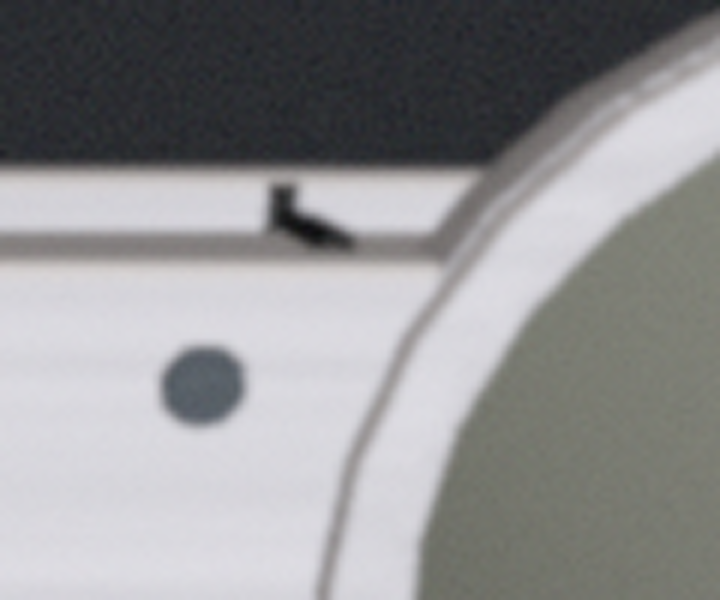

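View pics/w35.png

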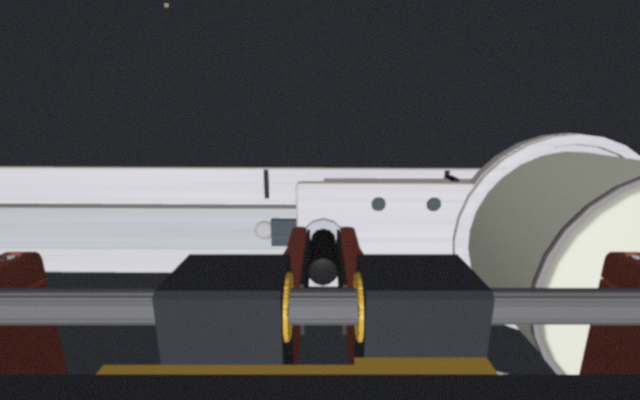

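Request:
{"fn": "jog_arm", "kwargs": {"steps": [[[0, -0.001, 0, 0, 0, 0, 1], [0, 0, 0, 0, 0, 0, 0.3], [0, 0, 0, 0, 0, 0, 0.3], [0, 0, 0, 0, 0, 0, 0.3], [0, 0, 0, 0, 0, 0, 0.3], [0, 0, 0, 0, 0, 0, 0.3], [0, 0, -0.017, 0, 0, 0, 0.3], [0, 0, -0.017, 0, 0, 0, 0.3], [0, 0, -0.017, 0, 0, 0, 0.3], [0, 0, -0.017, 0, 0, 0, 0], [0, 0, -0.017, 0, 0, 0, -1], [0, 0, -0.017, 0, 0, 0, -1], [0, 0, -0.017, 0, 0, 0, -1], [0, 0, -0.017, 0, 0, 0, -1], [0, 0, -0.017, 0, 0, 0, -1], [0, 0, -0.017, 0, 0, 0, -1], [0, 0, 0, 0, 0, 0, -1], [0, 0, 0, 0, 0, 0, -1]]]}}

```text
t: 68.35
ee_pos: [613.9, 0.2, 401.5]
orientation: [0.173, 3.135, 0.0]
ft_force: [-0.4, 0.5, 0.0]
width: 86.0
```

Request:
{"fn": "jog_arm", "kwargs": {"steps": [[[0, 0.0126, 0, 0, 0, 0.2, -1], [0, 0.0126, 0, 0, 0, 0, -1], [0, 0.0126, 0, 0, 0, 0, -1], [0, 0.0126, 0, 0, 0, 0, -1], [0, 0.0126, 0, 0, 0, 0, -1], [0, 0.0126, 0, 0, 0, 0, -1], [0, 0.0126, 0, 0, 0, 0, -1], [0, 0.0126, 0, 0, 0, 0, -1], [0, 0.0126, 0, 0, 0, 0, -1], [0, 0.0126, 0, 0, 0, 0, -1], [0, 0, 0, 0, 0, 0, -1], [0, 0, 0, 0, 0, 0, -1]]]}}

```text
t: 69.35
ee_pos: [628.2, 125.9, 401.0]
orientation: [0.177, 3.137, -0.0]
ft_force: [0.1, 0.1, 0.0]
width: 87.3
```

Run:
```python
from h import *
np.set_printoptions(precision=2,suppress=True)
o,c,im=look('w36');print(o['ee_pos'],pose()[2],o['ft_force'],o['width'])
for d in ctrl.landmark_of('push_post','wrist')[:1]: print(d['uv'],d['p'],atz(c,d['uv'],56))
e=np.array([np.cos(np.radians(83.65)),np.sin(np.radians(83.65))])
f1=np.array([616.2,14.65]); 
for k in(105,108,110,113):
    f=f1+k*e; x,n,er,A=fitc(im,c,f,37,58,th=-4);print(k,x,n,er,(x[:2]-f1)@e)
A=rect(im,c,f1+112*e,37,75);save(cv2.resize(A,(600,600)),'w36r')
```

```text
[628.17 125.93 401.03] 83.50876070073006 [0.06 0.14 0.04] 87.33578502442944
[192.6, 186.7] 0.71 [616.11  -2.04  56.  ]
105 [632.48 122.6   61.76] 75 1.2908662589773243 109.08649362364099
108 [632.08 123.95  61.1 ] 81 1.047629220224863 110.38048994165824
110 [630.85 125.78  59.75] 81 0.6749155531311075 112.06622024195396
113 [630.73 126.34  59.5 ] 87 1.0440319226206185 112.6155129575069
```

View pics/w36.png

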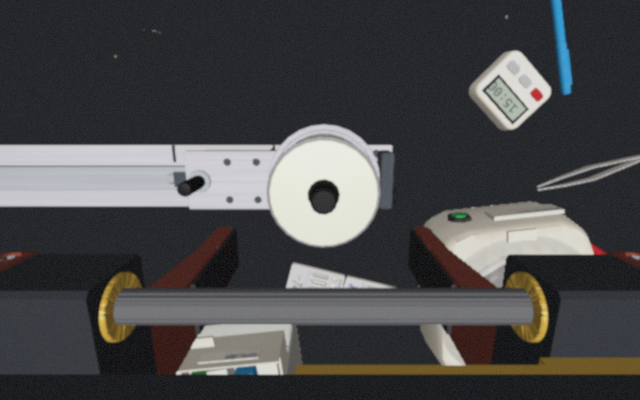

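View pics/w36r.png

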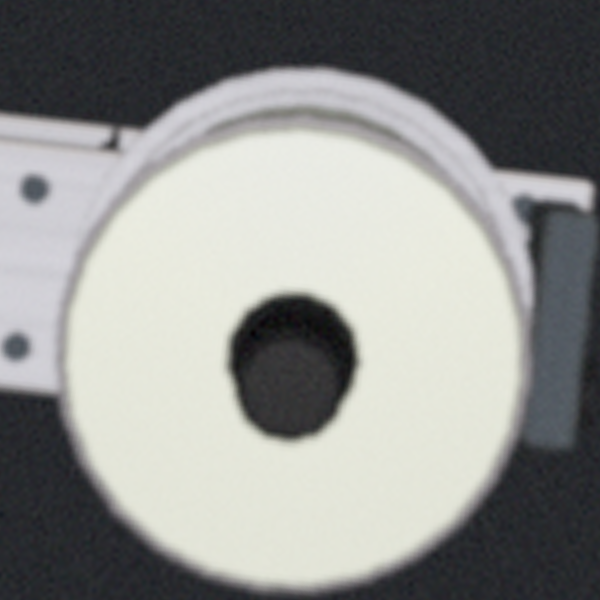

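Run:
```python
from h import *
np.set_printoptions(precision=2,suppress=True)
o,c,im=look('w37')
f=np.array([628.6,125.9])
for z in (97,99,101): x,n,e,A=fitc(im,c,f,z,48.5,rng=4,th=-2);print(z,x,n,e)
im=ctrl.get_image('scene');save(cv2.resize(im[80:280,200:440],None,fx=3,fy=3,interpolation=2),'s37')
d=ctrl.landmark_of('timer','scene')[:1];print(d)
```

```text
97 [629.57 126.09  47.28] 120 0.2763001904218285
99 [629.1  126.12  46.95] 120 0.3288068800718129
101 [628.61 126.18  46.65] 120 0.2850502119040854
[{'uv': [270.1, 139.3], 'p': 0.65}]
```

View pics/s37.png

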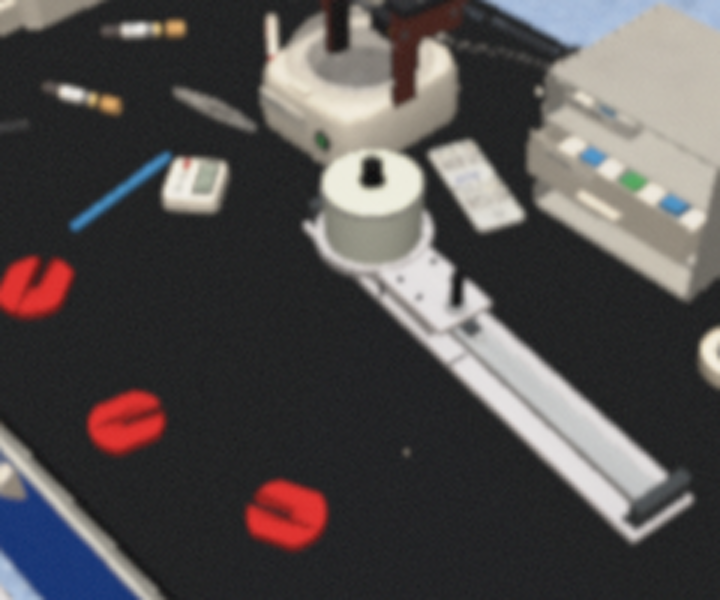

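```bash
python3 -c "
from workcell import ctrl
print(ctrl.close_job())"
```

```text
the job is handed in; nothing more can be done
None
```

I did the whole job in the order asked, and handed it in at about 69.5 s. The one doubt is that the carrier sat about 2 mm short of the exact loading mark while I loaded it.

- **Loading:** I moved the carrier to the loading station and slid on the three silver weights I found: widest, second and narrowest. I never saw the third. They went on widest at the bottom, with slots at about -110°, 0° and 145°, so at least 105° apart. The reds and the timer were left alone.
- **Cover:** It had been knocked aside during the run, so I measured it again before lifting it. I set it over the hanger, then pushed the carrier to the end stop until the stop pushed back with about 17 N.
- **Checks that agreed:**
  - Each weight met resistance as it was set down, and looked flat and home from above.
  - The cover was set down 33 mm above where it was picked up, as expected.
  - In the last picture the cover sits within about 1 mm of the stem's axis, level, inside the lip.
  - The plate is against the end block and the pointer is on the weighing line.
  - The gripper is clear of everything.
- **Check that disagreed:** The carrier travelled 112 to 113 mm from loading to the end stop, where 110 mm was expected, so it stood at about 0.1075 to 0.108 rather than 0.110. After I let go there, I had read the pointer as within about 0.6 mm of the line. The force readings suggested it was in the detent. I did not unload to correct it.

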